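# Punch and sanitise the drain plates

## Robot

A 7-joint arm with a two-finger parallel gripper is mounted at the origin on the work surface. World frame = base frame: x ahead of the robot, y to its left, z up, the work surface at z = 0. Lengths are in m, angles in degrees, forces in N, time in s.
With the tool pointing down it reaches from about 0.35 to 0.9 m from the base axis. Payload 8.1 kg.
Tool frame: the origin (TCP) lies at the very end of the fingers, on their centre line; the grasp point (between the pads) lies bot.grip_depth behind it (bot.grip_depth is the distance from the TCP to the grasp point, in m); z points along the fingers, y is the line along which they close (so a half turn about z gives the same grasp; the last joint's range is limited). The gripper opens to 92 mm and grips with 3 to 60 N. Pads are 19 mm wide; open, the fingers measure 130 mm over their backs; the gripper's body (75 mm by 190 mm) begins 47 mm behind the grasp point.
Start: joints at [-75.321, 24.895, 1.432, 90.138, -0.665, 64.973, -4.303], TCP at [0.219, 0.585, 0.227] pointing down, gripper open.
Joint ranges: [-149.89, 149.89], [-25.12, 119.58], [-72.63, 75.52], [4.76, 147.25], [-75.54, 255.54], [6.69, 114.76], [-157.13, 157.13]. Speed limits (degrees/s): [127.2, 127.2, 172.46, 172.46, 180, 180, 180].

## Interface

Orientations are given as a 3x3 rotation matrix whose columns are the frame's x, y, z axes.
In Python, from plant import bot gives the robot as it stands.
- The arm moves only by the tool carry_out, never from a script. Its argument "commands" is a list of rows, each a list of 7 numbers: the shift along the tool's x, y, z in cm, then the turn, a rotation vector about the tool's x, y, z in rad, then the finger opening in cm, from 0 to 9.18. In form: [[dx, dy, dz, ax, ay, az, gripper], ...]. A call has 1 to 20 rows; each row shifts and turns the commanded pose from where the row before left it, along the tool's axes as they then stand; what a row does not reach is not made up. A row lasts 1/10 s, in which the tool goes at most 50 mm and 8.59 degrees, less where a joint would pass 70% of its speed; a pose out of reach is approached as far as the arm can. A call with a gripper value outside its range is refused whole. The fingers move at their own pace and stop on an object; "newtons" is the grip in N (left out, the last holds). Time passes only in rows, so rows that do not move let the fingers close. It gives the time, the measured TCP pose, the force, the opening and the grip force at its end, in the units of the state.
- bot.get_state(): the state, without advancing time (a new reading comes with each control period).
- bot.read_camera(name): name is "scene" or "top" or "wrist"; returns the picture (480x640x3 uint8, red, green, blue); there is no depth.
- bot.camera_info(name): a dict with "vfov" (degrees; the focal length in pixels is half the picture's height over the tangent of half this angle, whatever the lens; pixels are square), "cx", "cy" (the principal point, pixels), "T" (4x4, takes a point from camera to world coordinates); the wrist camera has in their place "tool_from_camera" (4x4, takes a point from camera to tool coordinates, whose origin is the TCP and whose axes are the flange's). Camera axes: x right, y up, looking along -z (the intrinsics and any distortion apply to the point x, -y, -z); pixel columns grow to the right and rows downward; lengths in m; the calibration is good to about 2 mm. The wrist camera is an equidistant fisheye: a pixel r from the principal point sees the ray r / f radians off the axis. A picture is of the moment at which its call begins: read the wrist's pose just before it. camera_info takes no time and is no camera call.
- bot.finish_job(): hands the job in; it is judged then, once.
The state is a dict: "clock": time; "joints": joint angles; "dq": joint speeds; "tau": joint torques, N m; "position": TCP position; "orientation": TCP orientation; "wrist_force": force on the tool from outside, world axes, zero at the start; "ft_torque": the same for the moment, N m; "opening": opening from 0.0 (shut) to 1.0 (fully open); "grasp_force": force on a finger pad.
Only numpy, scipy, OpenCV 4.12 (cv2) and the standard library are available. Lean on these libraries where they do the work, as an engineer would, in place of code of your own. Each camera call takes 0.05 s, during which the arm holds its last target. There are 200 camera calls.

## Task

Each red drain plate on the ledge (two or three, told apart by grip colour) needs its dot punched: in the order white, yellow, blue, set it before the bench punch and slide it along the ledge, without lifting it there, in under the pin until the dot is exactly under the point, let it lie still, press the yellow cap fully down and let it come up, then slide it clear and put it flat inside the white drying bay. When all are in the bay, take the lamp wand and, in the same order, hold its lamp level and steady about 60 mm straight above each dot for two seconds; then lay the wand back flat along the middle of its mat. Leave the soap box, tube and tongue cleaner where they are.

Things in the scene. Friction and masses are not known exactly. Their poses are not given: they have to be found in the camera images.
- plate_white: Loose flat drain plate of translucent red plastic, 140 x 64 x 8 mm, 120 g, with an upright white grip rib (36 mm long in x, 14 mm thick in y, 37 mm tall, standing on the plate to 45 mm above the ledge) near its -x end and a white dot ringed in black near its +x end. Origin: centre of its underside; x along its length towards the dot, z up. May be absent
- plate_white_dot (a point): The dot of the white-gripped plate, on its top face, 50 mm from the origin along +x, 8 mm up. Same axes as the plate
- plate_white_grip (a point): Point inside the white rib to grip at, 50 mm from the origin along -x, 32 mm up. Same axes as the plate
- plate_yellow: Loose flat drain plate of translucent red plastic, 140 x 64 x 8 mm, 120 g, with an upright yellow grip rib (36 mm long in x, 14 mm thick in y, 37 mm tall, standing on the plate to 45 mm above the ledge) near its -x end and a white dot ringed in black near its +x end. Origin: centre of its underside; x along its length towards the dot, z up. May be absent
- plate_yellow_dot (a point): The dot of the yellow-gripped plate, on its top face, 50 mm from the origin along +x, 8 mm up. Same axes as the plate
- plate_yellow_grip (a point): Point inside the yellow rib to grip at, 50 mm from the origin along -x, 32 mm up. Same axes as the plate
- plate_blue: Loose flat drain plate of translucent red plastic, 140 x 64 x 8 mm, 120 g, with an upright blue grip rib (36 mm long in x, 14 mm thick in y, 37 mm tall, standing on the plate to 45 mm above the ledge) near its -x end and a white dot ringed in black near its +x end. Origin: centre of its underside; x along its length towards the dot, z up. May be absent
- plate_blue_dot (a point): The dot of the blue-gripped plate, on its top face, 50 mm from the origin along +x, 8 mm up. Same axes as the plate
- plate_blue_grip (a point): Point inside the blue rib to grip at, 50 mm from the origin along -x, 32 mm up. Same axes as the plate
- press: Fixed grey bench punch. Origin on the ledge straight below the pin; the open side, from which plates slide in, is its own -x (to the robot); its foot and column (120 mm wide, 160 mm tall) stand 90 to 160 mm behind the pin at +x; its 44 mm wide arm, undersides 114 mm (bush 108 mm) above the ledge, reaches from the column to 18 mm in front of the pin
- punch_tip (a point): Point of the steel pin, 20 mm above the ledge when up, 8 mm (touching a plate's top) when fully down; moves with the pin
- punch_cap (a point): Centre of the top of the yellow round push cap on the pin (48 mm across), 185 mm above the ledge when up; moves with the pin
- punch (a joint): How far the pin is pressed down: 0 up to 0.012 m fully down; a spring of about 2 N at the top to 6 N at the bottom returns it
- bay: Drying bay: a white rectangle of flat paint on the ledge, 220 mm (its x) by 330 mm (its y) measured to the middle of the line, at the robot's left. Origin at its centre on the ledge
- wand: Loose white sanitising lamp wand, 180 mm long in x, 150 g: handle 28 mm wide (y), 34 mm tall, from x -90 to +35 mm, with a grey grip band at x = -30 mm; lamp head 55 x 46 x 26 mm at the +x end. Origin: the underside, at mid-length; z up. It shines straight out of its underside (its -z) at the head. Lies on its mat
- wand_lamp (a point): Centre of the violet lamp face, on the wand's underside, 62.5 mm from the origin along +x; same axes as the wand
- mat: Fixed black rubber mat of the wand, 210 (x) x 80 (y) x 6 mm. Origin: centre of its underside, on the ledge; the wand lies along its x, its head to +x
- soap_box: Bystander: closed soap box, 104 x 69 x 40 mm, green with white lid. Origin: centre of the underside
- tube: Bystander: closed white tube with red cap, about 145 mm long (x), 45 mm wide, 26 mm high. Origin: underside, centre of the tube's body
- tongue_cleaner: Bystander: flat steel tongue cleaner, 136 x 50 x 6 mm, lying along its x. Origin: underside, centre of its handle
Mind the look-alikes: they are no part of the job. Of the things that look like the mat, the smaller one is meant.

How it is judged:
By the outcome, as a careful person would: the job done as asked, in the order asked, and still so for the second after the job is handed in, with the robot touching nothing.
Of plate_white, plate_yellow, plate_blue only 2 to 3 are there at a start; the rules pass over those that are not, and their reading is None.
At some moment in a run one of plate_white, plate_yellow, plate_blue may be knocked a few centimetres aside while the robot is not near it.
It also fails if it takes over 210 s, if anything falls off the work surface, if the arm or the gripper's body presses on something with over 40 N, if the wrist force passes 120 N, or if a joint passes its speed limit or range.

## Working session

There is one attempt and no reset: what is moved stays moved. The work goes in short steps, Python scripts to look and compute and a tool call to move; the robot and the scene stay as the last step left them, time stands still between calls to the robot, and variables do not carry over. Pictures are saved under pics/ and viewed, at most 14 in all, crops included, and the job is handed in when it is done.

Besides the shell and the picture viewer there is one more tool, called after ">>>" by a JSON object that holds its "method" and its "body". carry_out: Moves the arm, as the interface text tells. Its arguments: {"type":"object","properties":{"commands":{"type":"array","items":{"type":"array","items":{"type":"number"}}},"newtons":{"type":"number"}},"required":["commands"]}

```bash
mkdir -p pics; ls; python3 - <<'E'
from plant import bot
import cv2,numpy as np
np.set_printoptions(precision=4,suppress=True)
for n in("top","scene","wrist"):
    print(n,bot.camera_info(n))
    cv2.imwrite(f"pics/{n}0.png",bot.read_camera(n)[:,:,::-1])
print(bot.get_state(),bot.grip_depth)
E
```

```text
pics
top {'vfov': 45.162278429833385, 'cx': 323.5326601492673, 'cy': 239.09670861933859, 'T': array([[ 0.014 ,  0.9977, -0.0667,  0.4546],
       [-0.9999,  0.0141,  0.0004,  0.1082],
       [ 0.0013,  0.0667,  0.9978,  1.6153],
       [ 0.    ,  0.    ,  0.    ,  1.    ]])}
scene {'vfov': 52.15320298387857, 'cx': 319.98287946778913, 'cy': 244.9257512200928, 'T': array([[-0.8064, -0.32  ,  0.4974,  1.2219],
       [ 0.5914, -0.4479,  0.6706,  1.0082],
       [ 0.0082,  0.8349,  0.5504,  0.8725],
       [ 0.    ,  0.    ,  0.    ,  1.    ]])}
wrist {'vfov': 65.70646984690485, 'cx': 322.4743525667071, 'cy': 240.7929431076142, 'tool_from_camera': array([[-0.0001,  0.9596,  0.2812,  0.0767],
       [ 1.    , -0.    ,  0.0004, -0.0006],
       [ 0.0004,  0.2812, -0.9596, -0.1586],
       [ 0.    ,  0.    ,  0.    ,  1.    ]])}
{'clock': 0.15, 'joints': array([-75.3201,  24.9254,   1.4296,  90.1747,  -0.6638,  64.9743,
        -4.3027]), 'dq': array([ 0.0825, -0.1517, -0.042 , -0.0689,  0.008 ,  0.1131, -0.068 ]), 'tau': array([  0.0019, -66.8262,   0.9861, -31.4698,  -0.0605,   0.0393,
         0.0001]), 'position': array([0.2194, 0.5848, 0.2262]), 'orientation': array([[-0.9363,  0.3512, -0.0003],
       [ 0.3512,  0.9363, -0.0011],
       [-0.0001, -0.0011, -1.    ]]), 'wrist_force': array([0.4467, 0.5025, 0.1052]), 'ft_torque': array([-0.0134, -0.0144, -0.0263]), 'grasp_force': 0.0, 'opening': 1.0002960912210082} 0.0188
```

View pics/top0.png

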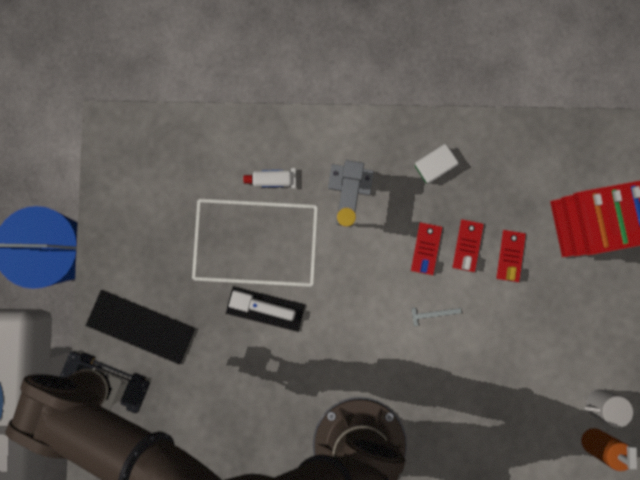

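View pics/scene0.png

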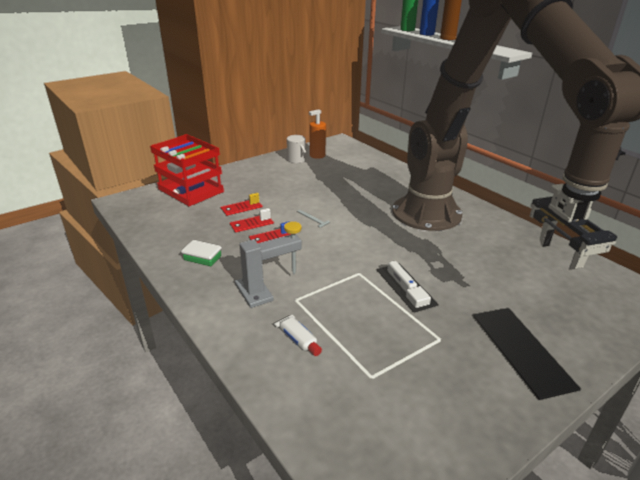

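Top view: the plates are blue (427,248), white (469,245) and yellow (511,256). The red rack at (600,220) is a look-alike. The small mat with the wand is at (265,308), and the big mat at (140,327) is a look-alike. The punch cap is at (346,217), the bay at (255,243), the tube at (270,179), the soap box at (437,163) and the tongue cleaner at (438,313). I choose the three small plates and the small mat; next a close crop to check.

```bash
cat > h.py <<'E'
from plant import bot
import cv2,numpy as np
np.set_printoptions(precision=4,suppress=True)
def cam(n,st=None):
    c=bot.camera_info(n); f=240/np.tan(np.radians(c['vfov']/2))
    if n=='wrist':
        st=st or bot.get_state(); W=np.eye(4); W[:3,:3]=st['orientation']; W[:3,3]=st['position']
        T=W@c['tool_from_camera']
    else: T=c['T']
    return f,c['cx'],c['cy'],T
def ray(n,uv,st=None):
    f,cx,cy,T=cam(n,st); x,y=(uv[0]-cx)/f,(uv[1]-cy)/f
    if n=='wrist':
        r=np.hypot(x,y); s=np.sin(r)/r if r>1e-9 else 1; d=np.array([x*s,-y*s,-np.cos(r)])
    else: d=np.array([x,-y,-1.])
    return T[:3,3],T[:3,:3]@d
def plane(n,uv,z,st=None):
    o,d=ray(n,uv,st); return o+d*(z-o[2])/d[2]
def proj(n,P,st=None):
    f,cx,cy,T=cam(n,st); p=T[:3,:3].T@(np.array(P)-T[:3,3]); x,y,z=p[0],-p[1],-p[2]
    if n=='wrist':
        r=np.hypot(x,y); k=np.arctan2(r,z)/r
    else: k=1/z
    return np.array([cx+f*x*k,cy+f*y*k])
def tri(a,b):
    (o1,d1),(o2,d2)=a,b
    A=np.array([d1,-d2]).T; s=np.linalg.lstsq(A,o2-o1,rcond=None)[0]
    p,q=o1+d1*s[0],o2+d2*s[1]; return (p+q)/2,np.linalg.norm(p-q)
def blobs(mask,amin=4):
    n,l,s,c=cv2.connectedComponentsWithStats(mask.astype(np.uint8))
    return [(c[i].round(1),s[i,4],s[i,:4]) for i in range(1,n) if s[i,4]>=amin]
def hsv(im): return cv2.cvtColor(im,cv2.COLOR_RGB2HSV)
def grab(n):
    st=bot.get_state(); im=bot.read_camera(n); return st,im
E
python3 - <<'E'
from h import *
im=cv2.imread('pics/top0.png')[:,:,::-1].copy(); H=hsv(im); h,s,v=[H[...,i].astype(int) for i in range(3)]
red=((h<8)|(h>172))&(s>150)&(v>60)
for nm,m in dict(red=red,yel=(h>18)&(h<32)&(s>130)&(v>80),blue=(h>105)&(h<130)&(s>130)&(v>60),white=(v>150)&(s<60),black=(v<35)).items():
    print(nm); [print('  ',*b) for b in blobs(m,6) if b[0][1]<345 and b[0][0]<560]
a=im[200:345,215:540]; b=cv2.resize(a,None,fx=2.4,fy=2.4,interpolation=cv2.INTER_CUBIC)
cv2.imwrite('pics/crop1.png',b[:,:,::-1])
E
```

```text
red
   [247.4 178.9] 53 [244 176   8   7]
   [467.8 243.3] 930 [453 220  30  52]
   [426.3 246.7] 961 [411 223  31  52]
   [510.7 253.7] 933 [497 230  28  52]
yel
   [345.8 216.8] 262 [337 208  18  18]
   [510.9 273.2] 82 [507 268   9  12]
blue
   [ 37.5 227.7] 2333 [  0 207  76  39]
   [ 36.  265.1] 2535 [  0 248  76  40]
   [424.1 265.8] 56 [421 261   7  11]
white
   [435.7 162.8] 792 [416 145  41  37]
   [293.  169.5] 8 [292 168   3   4]
   [270.6 177.9] 423 [253 172  36  13]
   [293.2 185.8] 6 [292 185   3   3]
   [256.6 242.9] 1183 [192 199 125  87]
   [467.2 262.3] 61 [464 257   7  12]
   [256.8 305.7] 578 [230 292  63  27]
   [  8.4 339. ] 589 [  0 322  19  42]
black
   [272.8 311.3] 871 [227 288  77  42]
   [140.6 326.6] 3818 [ 87 291 107  72]
```

View pics/crop1.png

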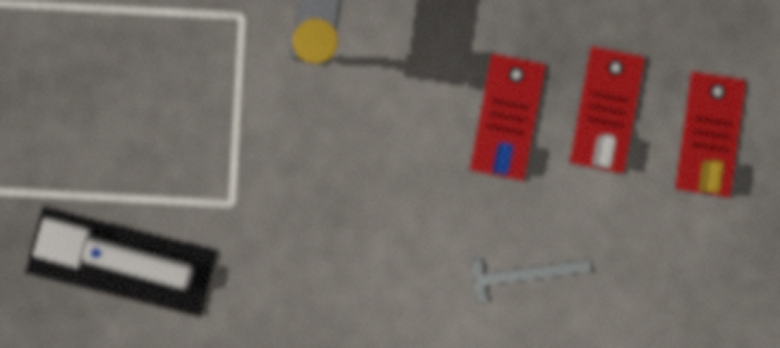

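The crop confirms the three plates, with dots at the far ends at about (430,231), (471,228) and (514,238). The wand lies on the small mat with its head to the left at (240,300).

```bash
cat >> h.py <<'E'
def plates(im=None):
    """top camera: {colour:(dot xy, grip xy, yaw deg)}"""
    if im is None: im=bot.read_camera('top')
    H=hsv(im); h,s,v=[H[...,i].astype(int) for i in range(3)]
    red=(((h<8)|(h>172))&(s>150)&(v>50)).astype(np.uint8); out={}
    for c,a,b in [(c,a,b) for c,a,b in blobs(red,500) if a<1500]:
        m=np.zeros_like(red); k=(b[0]-1,b[1]-1,b[2]+2,b[3]+2)
        r=cv2.minAreaRect(np.argwhere(red[b[1]:b[1]+b[3],b[0]:b[0]+b[2]])[:,::-1].astype(np.float32)+np.float32([b[0],b[1]]))
        box=cv2.boxPoints(r); cv2.fillPoly(m,[box.round().astype(int)],1)
        nr=(m>0)
        cols=dict(blue=(h>105)&(h<130)&(s>110),yellow=(h>18)&(h<32)&(s>110),white=(v>110)&(s<90))
        best=None
        for n in('blue','yellow','white'):
            q=[x for x in blobs(nr&cols[n],25) if x[1]>30]
            if q: best=(n,max(q,key=lambda x:x[1])[0]); break
        if not best: continue
        d=[x for x in blobs(nr&(s<140)&(v>90),2) if np.hypot(*(x[0]-best[1]))>25]
        d=max(d,key=lambda x:x[1])[0] if d else None
        g=plane('top',best[1],.042); 
        C=plane('top',r[0],.006)
        if d is not None:
            D=plane('top',d,.008); w=D-g
            out[best[0]]=(D[:2].round(4),g[:2].round(4),round(np.degrees(np.arctan2(w[1],w[0])),1),C[:2].round(4))
    return out
E
python3 - <<'E'
from h import *
im=cv2.imread('pics/top0.png')[:,:,::-1].copy()
for k,v in plates(im).items(): print(k,v,np.hypot(*(v[0]-v[1])))
print('cap',plane('top',(345.8,216.8),.185))
H=hsv(im); h,s,v=[H[...,i].astype(int) for i in range(3)]
# bay
w=((v>130)&(s<60)).astype(np.uint8); w[:,:185]=0; w[:, 322:]=0; w[:195]=0; w[290:]=0
ys,xs=np.nonzero(w); r=cv2.minAreaRect(np.c_[xs,ys].astype(np.float32)); print('bay',[plane('top',p,0)[:2] for p in cv2.boxPoints(r)],plane('top',r[0],0))
# wand & mat
sc=cv2.imread('pics/scene0.png')[:,:,::-1].copy(); Hs=hsv(sc)
m=np.zeros((480,640),np.uint8); m[285:335,220:310]=1
for nm,mask,z in(('wand',m&(v>120)&(s<60),.034),('mat+',m&((v<35)|((v>90)&(s<60))),.006)):
    ys,xs=np.nonzero(mask); r=cv2.minAreaRect(np.c_[xs,ys].astype(np.float32)); print(nm,[plane('top',p,z)[:2] for p in cv2.boxPoints(r)],plane('top',r[0],z))
y=(Hs[...,0]>18)&(Hs[...,0]<32)&(Hs[...,1]>130)&(Hs[...,2]>100); print([b for b in blobs(y,20)])
# press column in top: grey-blue
g=(h>95)&(h<125)&(s>25)&(s<110)&(v>60); g[:150]=0;g[235:]=0;g[:,:325]=0;g[:,380:]=0
print([b for b in blobs(g,20)])
a=cv2.resize(im[150:230,315:385],None,fx=7,fy=7,interpolation=cv2.INTER_CUBIC); cv2.imwrite('pics/press.png',a[:,:,::-1])
E
```

```text
white (array([ 0.6001, -0.3048]), array([ 0.5005, -0.2824]), np.float64(-12.7), array([ 0.5504, -0.2953])) 0.1020878053442232
blue (array([ 0.5901, -0.1885]), array([ 0.491 , -0.1677]), np.float64(-11.9), array([ 0.5406, -0.1789])) 0.10125932055865274
yellow (array([ 0.5735, -0.4232]), array([ 0.4739, -0.4038]), np.float64(-11.0), array([ 0.5236, -0.4156])) 0.10147176947309042
cap [0.6067 0.053  0.185 ]
bay [array([0.4423, 0.4758]), array([0.6757, 0.4693]), array([0.6608, 0.1239]), array([0.4276, 0.1338])] [0.551  0.3007 0.    ]
wand [array([0.4311, 0.364 ]), array([0.4341, 0.1455]), array([0.3015, 0.1434]), array([0.2984, 0.3607])] [0.3661 0.2534 0.034 ]
mat+ [array([0.4303, 0.3935]), array([0.4338, 0.1462]), array([0.2987, 0.1441]), array([0.2953, 0.39  ])] [0.3643 0.2685 0.006 ]
[(array([253.9, 197.8]), np.int32(90), array([249, 193,  10,  11], dtype=int32)), (array([292.6, 227.3]), np.int32(159), array([285, 222,  16,  12], dtype=int32))]
[]
```

View pics/press.png

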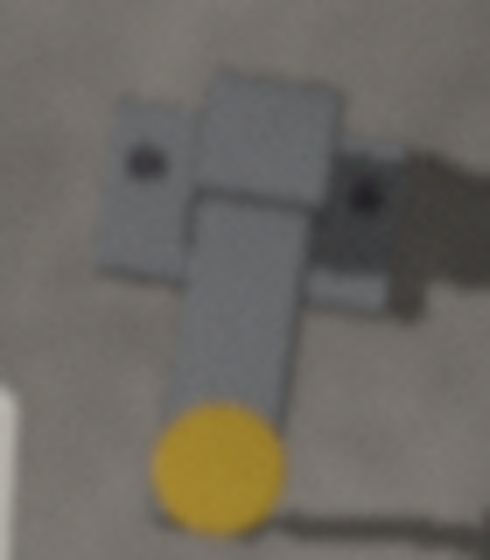

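```bash
cat >> h.py <<'E'
def rel(p,yaw=None,st=None):
    """tool-axes shift in cm to world p, and turn about tool z (rad) for tool-x heading yaw deg"""
    st=st or bot.get_state(); R=st['orientation']
    d=R.T@(np.array(p)-st['position'])*100
    now=np.degrees(np.arctan2(R[1,0],R[0,0])); t=0 if yaw is None else -np.radians((yaw-now+180)%360-180)
    tilt=R.T@np.array([0,0,-1.])
    print('shift cm',d.round(2),'turn z',round(t,3),'rows>=',int(np.ceil(np.linalg.norm(d)/4.8)),'tilt',tilt[:2].round(4),'pos',st['position'],'yaw',now.round(2),'t',st['clock'])
    return d,t
E
python3 -c "
from h import *
rel((.485,-.285,.24),167.5)"
```

```text
shift cm [-55.42 -72.12  -1.3 ] turn z -0.141 rows>= 19 tilt [0.0001 0.0011] pos [0.2194 0.5848 0.2262] yaw 159.44 t 0.15
```

>>> {"method": "carry_out", "body": {"commands": [[-2.9,-3.77,0,0,0,0,4.5],[-2.9,-3.77,0,0,0,0,4.5],[-2.9,-3.77,0,0,0,0,4.5],[-2.9,-3.77,0,0,0,0,4.5],[-2.9,-3.77,0,0,0,0,4.5],[-2.9,-3.77,0,0,0,0,4.5],[-2.9,-3.77,0,0,0,0,4.5],[-2.9,-3.77,0,0,0,0,4.5],[-2.9,-3.77,0,0,0,0,4.5]]}}

```text
clock: 1.05
position: [0.3448, 0.1739, 0.2268]
orientation: [[-0.936, 0.351, 0.0], [0.351, 0.936, 0.0], [-0.0, 0.001, -1.0]]
wrist_force: [1.5, -0.5, -0.6]
opening: 0.489
grasp_force: 0.0
```

>>> {"method": "carry_out", "body": {"commands": [[-2.93,-3.82,0,0,0,0,4.5],[-2.93,-3.82,0,0,0,0,4.5],[-2.93,-3.82,0,0,0,0,4.5],[-2.93,-3.82,0,0,0,0,4.5],[-2.93,-3.82,0,0,0,0,4.5],[-2.93,-3.82,0,0,0,0,4.5],[-2.93,-3.82,0,0,0,0,4.5],[-2.93,-3.82,0,0,0,0,4.5],[-2.93,-3.82,0,0,0,0,4.5],[-2.93,-3.82,0,0,0,0,4.5],[0,0,0,0,0,-0.141,4.5],[0,0,0,0,0,0,4.5],[0,0,0,0,0,0,4.5],[0,0,0,0,0,0,4.5]]}}

```text
clock: 2.45
position: [0.4849, -0.2834, 0.2267]
orientation: [[-0.976, 0.217, 0.0], [0.217, 0.976, 0.001], [0.0, 0.001, -1.0]]
wrist_force: [0.2, 0.4, 0.5]
opening: 0.487
grasp_force: 0.0
```

```bash
python3 - <<'E'
from h import *
st,im=grab('wrist'); print(st['joints'])
cv2.imwrite('pics/w1.png',im[:,:,::-1])
for k,v in plates().items(): print(k,v); print(proj('wrist',[*v[0],.008],st),proj('wrist',[*v[1],.045],st))
rel((.485,-.285,.24),167.5)
E
```

```text
[ -1.3983  20.9132  35.7981 101.2376 -13.7019  62.255  116.4994]
blue (array([ 0.5901, -0.1885]), array([ 0.491 , -0.1677]), np.float64(-11.9), array([ 0.5406, -0.1789]))
[425.1882 281.8267] [441.9118 198.6325]
shift cm [-0.03 -0.15 -1.31] turn z 0.0 rows>= 1 tilt [ 0.0003 -0.0007] pos [ 0.4851 -0.2835  0.2269] yaw 167.52 t 2.55
```

View pics/w1.png

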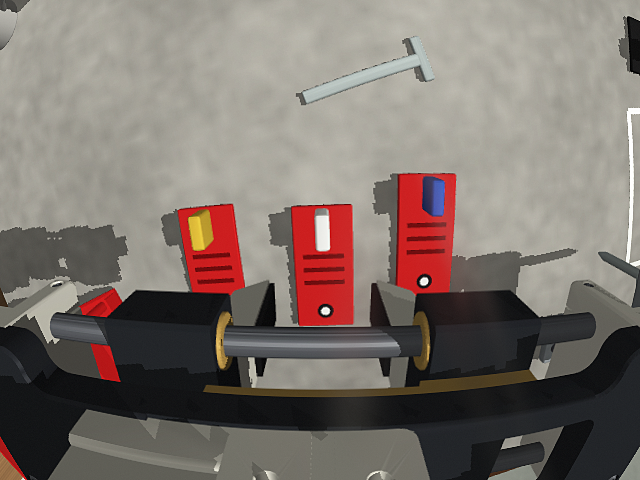

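Wrist view: the white plate sits between the fingers with its rib at (322,230) and dot at (325,311). The blue dot at (424,281) matches the top-camera prediction, so the calibration is consistent. Yellow is to the left. I'll measure the white plate finely from this picture.

```bash
cat >> h.py <<'E'
def wplate(near,im,st,r=70):
    """wrist picture: plate around pixel near -> dot xy, yaw, size (hull of red on z=.008), dot from bright blob in black ring"""
    H=hsv(im); h,s,v=[H[...,i].astype(int) for i in range(3)]
    red=((h<8)|(h>172))&(s>120)&(v>60)
    n,l,S,c=cv2.connectedComponentsWithStats(red.astype(np.uint8))
    k=max([i for i in range(1,n) if S[i,4]>500],key=lambda i:-np.hypot(*(c[i]-near)))
    ys,xs=np.nonzero(l==k); hull=cv2.convexHull(np.c_[xs,ys].astype(np.int32))[:,0]
    W=np.array([plane('wrist',p,.008,st)[:2] for p in hull]); R=cv2.minAreaRect((W*1000).astype(np.float32))
    m=np.zeros(red.shape,np.uint8); cv2.fillPoly(m,[hull],1)
    d=[b for b in blobs((m>0)&(v>140)&(s<70),8)]
    ds=[b for b in d if b[1]<160]
    b=cv2.boxPoints(R); e=max((b[1]-b[0],b[2]-b[1]),key=np.linalg.norm); a=np.degrees(np.arctan2(e[1],e[0])); a=(a+90)%180-90
    print('px',c[k].round(1),'C',np.round(R[0],1),'size',np.round(R[1],1),'yaw',a.round(2)); 
    for q in d: print('  white',q[0],q[1],'->',(plane('wrist',q[0],.008,st)[:2]*1000).round(1), 'top',(plane('wrist',q[0],.045,st)[:2]*1000).round(1))
    return a
E
python3 - <<'E'
from h import *
im=cv2.imread('pics/w1.png')[:,:,::-1].copy()
st=bot.get_state()
for n in((322,270),(425,230),(210,250)): wplate(n,im,st)
print(plates()); 
E
```

```text
px [323.5 265.8] C [ 548.7 -296.9] size [ 64.  140.3] yaw -10.32
  white [322.  231.9] 525 -> [ 508.5 -289.7] top [ 498.8 -287.5]
  white [353.  244.5] 8 -> [ 529.2 -260.5] top [ 517.5 -261.1]
  white [325.1 310.5] 59 -> [ 599.2 -306.2] top [ 580.7 -302.4]
px [423.7 235.5] C [ 537.5 -181.6] size [ 65.  137.9] yaw -10.5
  white [423.7 281. ] 58 -> [ 588.9 -190.1] top [ 571.4 -197.7]
px [213.8 252.7] C [ 504.5 -414.1] size [ 65.  104.5] yaw -8.08
{'blue': (array([ 0.5901, -0.1885]), array([ 0.4913, -0.1674]), np.float64(-12.1), array([ 0.5407, -0.1789]))}
```

```bash
python3 -c "
from h import *
rel((.5005,-.2883,.0135),169.7)"
```

```text
shift cm [-1.6  -0.13 21.34] turn z -0.038 rows>= 5 tilt [ 0.0003 -0.0006] pos [ 0.485  -0.2837  0.2269] yaw 167.53 t 2.6
```

>>> {"method": "carry_out", "body": {"commands": [[-1.6,-0.13,2.5,0,0,0,4.5],[0,0,4,0,0,-0.038,4.5],[0,0,4,0,0,0,4.5],[0,0,4,0,0,0,4.5],[0,0,3,0,0,0,4.5],[0,0,2,0,0,0,4.5],[0,0,1.3,0,0,0,4.5],[0,0,0.54,0,0,0,4.5],[0,0,0,0,0,0,4.5],[0,0,0,0,0,0,1.0],[0,0,0,0,0,0,1.0],[0,0,0,0,0,0,1.0],[0,0,0,0,0,0,1.0],[0,0,0,0,0,0,1.0],[0,0,0,0,0,0,1.0]], "newtons": 20}}

```text
clock: 4.1
position: [0.5005, -0.2893, 0.0137]
orientation: [[-0.984, 0.179, 0.001], [0.179, 0.984, 0.0], [-0.001, 0.0, -1.0]]
wrist_force: [-0.5, 3.0, 7.0]
opening: 0.148
grasp_force: 19.9
```

```bash
python3 - <<'E'
from h import *
import math
# press pose target for plate: yaw -7.1, pin approx (.607,.053); start 90 mm before
a=math.radians(-7.1); u=np.array([math.cos(a),math.sin(a)])
pin=np.array([.607,.053]); g=pin-u*.19; print('grip start',g)
rel((*g,.06),172.9)
E
```

```text
grip start [0.4185 0.0765]
shift cm [14.61 34.53 -4.63] turn z -0.056 rows>= 8 tilt [ 0.0005 -0.0003] pos [ 0.5005 -0.2893  0.0137] yaw 169.7 t 4.1
```

>>> {"method": "carry_out", "body": {"commands": [[0,0,-2,0,0,0,1.0],[0,0,-3,0,0,0,1.0],[0,0,-3,0,0,0,1.0],[1.46,3.45,0,0,0,0,1.0],[1.46,3.45,0,0,0,0,1.0],[1.46,3.45,0,0,0,0,1.0],[1.46,3.45,0,0,0,0,1.0],[1.46,3.45,0,0,0,0,1.0],[1.46,3.45,0,0,0,0,1.0],[1.46,3.45,0,0,0,0,1.0],[1.46,3.45,0,0,0,0,1.0],[1.46,3.45,0,0,0,0,1.0],[1.46,3.48,0,0,0,0,1.0],[0,0,2,0,0,-0.056,1.0],[0,0,3,0,0,0,1.0],[0,0,2,0,0,0,1.0],[0,0,0.6,0,0,0,1.0],[0,0,0,0,0,0,1.0],[0,0,0,0,0,0,1.0]]}}

```text
clock: 6.0
position: [0.4188, 0.0762, 0.0179]
orientation: [[-0.992, 0.124, 0.001], [0.124, 0.992, 0.0], [-0.001, 0.0, -1.0]]
wrist_force: [-0.4, -0.1, -1.3]
opening: 0.15
grasp_force: 20.0
```

```bash
python3 - <<'E'
from h import *
st,im=grab('wrist'); cv2.imwrite('pics/w2.png',im[:,:,::-1]); print(st['position'],st['orientation'],st['wrist_force'],st['joints'])
print('pin tip exp',proj('wrist',(.607,.053,.02),st),'dot exp',proj('wrist',(.607-.0893,.053+.0111,.008),st))
E
```

```text
[0.4188 0.0762 0.0179] [[-0.9923  0.1242  0.0006]
 [ 0.1242  0.9923  0.0002]
 [-0.0006  0.0002 -1.    ]] [-0.3904 -0.0998 -1.2849] [-35.8365  27.0591  23.9567 130.7777 -24.6648  26.2728  90.9904]
pin tip exp [323.5949 521.0982] dot exp [323.6844 435.1853]
```

View pics/w2.png

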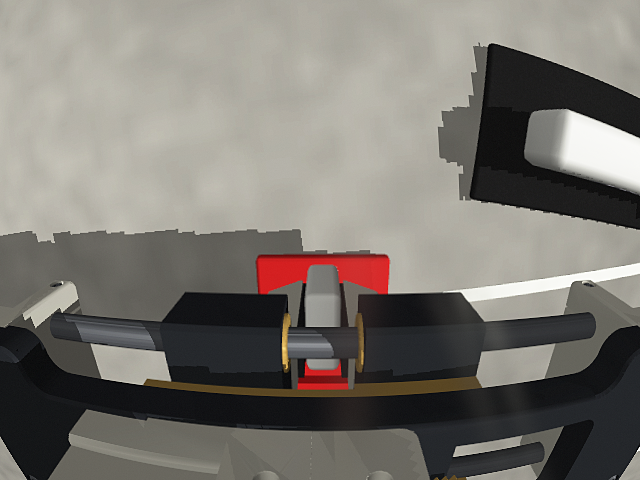

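Wrist view: the dot is hidden by the gripper while holding; the mat is at upper right (480–640, 50–230). I'll set the plate down, release, and look from higher, where dot and pin are both visible.

>>> {"method": "carry_out", "body": {"commands": [[0,0,0.2,0,0,0,1.0],[0,0,0.2,0,0,0,1.0],[0,0,0,0,0,0,1.0],[0,0,0,0,0,0,4.5],[0,0,0,0,0,0,4.5],[0,0,0,0,0,0,4.5],[0,0,-2,0,0,0,6],[0,0,-4,0,0,0,8],[0,0,-4.5,0,0,0,8],[0,0,-4.5,0,0,0,8],[-2,0,-4,0,0,0,8],[-2.5,0,-4,0,0,0,8],[-2.5,0,-4.4,0,0,0,8],[0,0,0,0,0,0,8],[0,0,0,0,0,0,8],[0,0,0,0,0,0,8]]}}

```text
clock: 7.65
position: [0.4863, 0.0677, 0.2857]
orientation: [[-0.992, 0.124, -0.002], [0.124, 0.992, -0.0], [0.002, -0.001, -1.0]]
wrist_force: [-0.3, -0.6, -0.9]
opening: 0.871
grasp_force: 0.0
```

```bash
python3 - <<'E'
from h import *
st,im=grab('wrist'); cv2.imwrite('pics/w3.png',im[:,:,::-1]); print(st['position'],st['joints'])
wplate((323,200),im,st)
print('pin tip exp',proj('wrist',(.607,.053,.02),st))
sub=im[150:340,230:420]; cv2.imwrite('pics/w3c.png',cv2.resize(sub,None,fx=3.1,fy=3.1,interpolation=cv2.INTER_CUBIC)[:,:,::-1])
print(plates())
E
```

```text
[0.4863 0.0677 0.2857] [-47.3246  10.0545  39.5592 105.3272  -6.9293  67.1642  77.4146]
px [323.1 184.3] C [466.8  70.3] size [ 63.7 138.4] yaw -7.01
  white [323.5 142.6] 384 -> [418.6  76.7] top [417.9  76.7]
  white [323.2 225.6] 56 -> [517.4  64. ] top [508.4  65.1]
pin tip exp [323.2588 297.854 ]
{'blue': (array([ 0.5901, -0.1885]), array([ 0.4913, -0.1674]), np.float64(-12.1), array([ 0.5406, -0.1788])), 'yellow': (array([ 0.5385, -0.383 ]), array([ 0.4739, -0.4041]), np.float64(18.1), array([ 0.5229, -0.4148]))}
```

View pics/w3c.png

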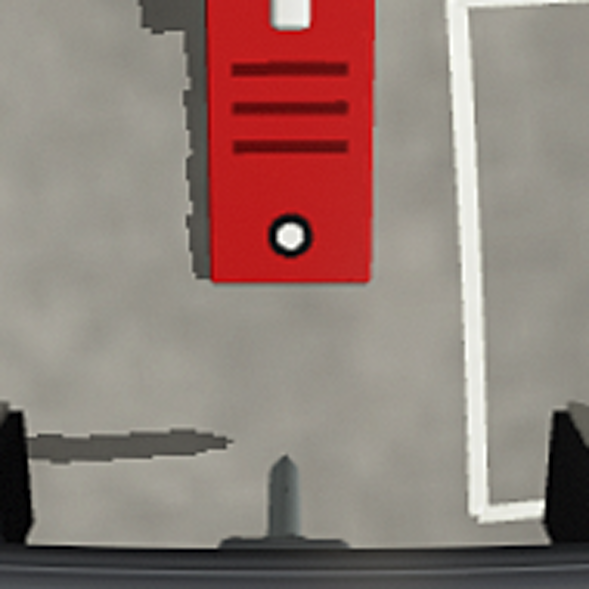

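The crop shows the pin tip at crop (285,455), i.e. about px (321.7,296.6), and the white dot at px (323.2,225.6).

```bash
python3 - <<'E'
from h import *
st=bot.get_state(); im=cv2.imread('pics/w3.png')[:,:,::-1]
g=im[288:330,300:345].astype(int).sum(2)//3
for r in range(292,312,2): print(r,g[r-288,12:34])
for p in((321.7,296.5),): print(plane('wrist',p,.02,st))
print('dot',plane('wrist',(323.2,225.6),.008,st))
E
```

```text
292 [151 150 150 149 151 149 151 150 150 150 148 149 148 147 148 145 144 144
 144 146 146 145]
294 [151 151 150 149 149 147 149 147 149 148 149 148 148 147 145 145 142 144
 144 145 145 146]
296 [151 150 151 151 150 147 149 149 153 151 129 150 148 145 144 144 143 142
 143 143 144 146]
298 [150 149 149 147 148 150 147 127  83  61  70  99 139 145 145 144 144 143
 141 141 142 143]
300 [150 149 149 150 151 129  87  72  72  71  77  87  96 121 140 144 142 142
 142 141 143 141]
302 [149 150 149 153 134  97  71  75  75  71  77  88 100 113 136 142 141 142
 141 142 142 141]
304 [151 150 152 156 131  91  73  76  76  73  80  88 100 114 135 142 140 141
 141 143 141 144]
306 [156 153 154 158 121  74  73  75  74  73  77  89 100 115 134 142 143 141
 142 143 142 142]
308 [156 155 157 162 124  78  73  76  72  69  66  89  99 112 133 142 144 143
 142 142 142 141]
310 [153 155 154 159 123  76  74  76  72  72  79  89 100 113 130 142 146 144
 143 141 142 142]
[0.6046 0.0514 0.02  ]
dot [0.5172 0.0641 0.008 ]
```

>>> {"method": "carry_out", "body": {"commands": [[2.5,0,4.4,0,0,0,4.5],[2.5,0,4,0,0,0,4.5],[2,0,4,0,0,0,4.5],[0,0,4.5,0,0,0,4.5],[0,0,4.5,0,0,0,4.5],[0,0,3,0,0,0,4.5],[0,0,2,0,0,0,4.5],[0,0,1,0,0,0,4.5],[0,0,0,0,0,0,4.5],[0,0,0,0,0,0,4.5],[0,0,0,0,0,0,1.0],[0,0,0,0,0,0,1.0],[0,0,0,0,0,0,1.0],[0,0,0,0,0,0,1.0],[0,0,0,0,0,0,1.0]]}}

```text
clock: 9.25
position: [0.4185, 0.0766, 0.0136]
orientation: [[-0.992, 0.123, 0.0], [0.123, 0.992, 0.0], [-0.0, 0.0, -1.0]]
wrist_force: [-0.2, 0.3, 5.7]
opening: 0.151
grasp_force: 20.0
```

>>> {"method": "carry_out", "body": {"commands": [[0,0,0.03,0,0,0,1.0],[-0.6,0,0,0,0,0,1.0],[-1.2,-0.03,0,0,0,0,1.0],[-1.2,-0.03,0,0,0,0,1.0],[-1.2,-0.03,0,0,0,0,1.0],[-1.2,-0.03,0,0,0,0,1.0],[-1.2,-0.03,0,0,0,0,1.0],[-1.2,-0.04,0,0,0,0,1.0],[-0.7,0,0,0,0,0,1.0],[-0.27,0,0,0,0,0,1.0],[0,0,0,0,0,0,1.0],[0,0,0,0,0,0,1.0],[0,0,0,0,0,0,1.0]]}}

```text
clock: 10.55
position: [0.5052, 0.0636, 0.013]
orientation: [[-0.992, 0.124, 0.001], [0.124, 0.992, -0.0], [-0.001, -0.0, -1.0]]
wrist_force: [1.2, -0.7, 0.5]
opening: 0.154
grasp_force: 20.0
```

>>> {"method": "carry_out", "body": {"commands": [[0,0,0,0,0,0,4.0],[0,0,0,0,0,0,4.5],[0,0,0,0,0,0,4.5],[0,0,-2,0,0,0,6],[0,0,-4,0,0,0,8],[0.5,0,-4.5,0,0,0,8],[0.5,0,-4.5,0,0,0,8],[0.5,0,-4.5,0,0,0,8],[0.5,0,-4.5,0,0,0,8],[0,0,-3.2,0,0,0,8],[0,0,0,0,0,0,8],[0,0,0,0,0,0,8],[0,0,0,0,0,0,8]]}}

```text
clock: 11.85
position: [0.4845, 0.0662, 0.2839]
orientation: [[-0.992, 0.123, -0.002], [0.123, 0.992, -0.0], [0.002, -0.001, -1.0]]
wrist_force: [-0.5, -0.2, -0.3]
opening: 0.874
grasp_force: 0.0
```

```bash
python3 - <<'E'
from h import *
st,im=grab('wrist'); cv2.imwrite('pics/w4.png',im[:,:,::-1]); print(st['position'])
wplate((323,240),im,st)
P=proj('wrist',(.604,.0513,.02),st); print('tip exp',P,'dot if centred',proj('wrist',(.604,.0513,.008),st))
u,v=P.astype(int)
sub=im[v-45:v+25,u-40:u+40]; cv2.imwrite('pics/w4c.png',cv2.resize(sub,None,fx=7,fy=7,interpolation=cv2.INTER_CUBIC)[:,:,::-1]); print(u-40,v-45)
E
```

```text
[0.4845 0.0662 0.2839]
px [322.6 253.6] C [552.9  57.1] size [ 63.6 138.8] yaw -7.16
  white [323.2 222.2] 370 -> [511.1  63. ] top [502.4  64.1]
  white [322.6 293.1] 47 -> [603.3  50.8] top [586.7  52.9]
tip exp [323.0497 297.5315] dot if centred [323.0447 293.585 ]
283 252
```

View pics/w4c.png

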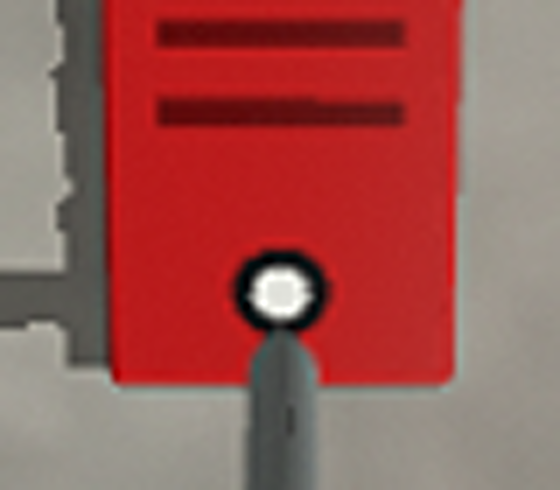

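The crop shows the tip right at the near rim of the dot, exactly in line, with dot row 293.1 against 293.6 if centred. That is aligned within about 1 mm, so now press the cap.

>>> {"method": "carry_out", "body": {"commands": [[-4,0,0,0,0,0,0.5],[-4,0,0,0,0,0,0],[-4,0,1.5,0,0,0,0],[0,0,2.5,0,0,0,0],[0,0,2.5,0,0,0,0],[0,0,2,0,0,0,0],[0,0,0.7,0,0,0,0],[0,0,0.5,0,0,0,0],[0,0,0.5,0,0,0,0],[0,0,0.4,0,0,0,0],[0,0,0.4,0,0,0,0],[0,0,0,0,0,0,0],[0,0,0,0,0,0,0]]}}

```text
clock: 13.2
position: [0.605, 0.0513, 0.1757]
orientation: [[-0.992, 0.124, 0.002], [0.124, 0.992, 0.0], [-0.002, 0.0, -1.0]]
wrist_force: [0.8, 0.4, 5.6]
opening: 0.005
grasp_force: 2.5
```

>>> {"method": "carry_out", "body": {"commands": [[0,0,0.2,0,0,0,0],[0,0,0.1,0,0,0,0],[0,0,0.1,0,0,0,0],[0,0,0,0,0,0,0],[0,0,0,0,0,0,0]]}}

```text
clock: 13.7
position: [0.6051, 0.0513, 0.1732]
orientation: [[-0.992, 0.124, 0.002], [0.124, 0.992, 0.001], [-0.002, 0.001, -1.0]]
wrist_force: [-3.8, 0.0, 19.6]
opening: 0.001
grasp_force: 9.8
```

>>> {"method": "carry_out", "body": {"commands": [[0,0,-2,0,0,0,0],[0,0,-3,0,0,0,0],[3,0,0,0,0,0,2],[4,0,0,0,0,0,4.5],[3,0,0,0,0,0,4.5],[0,0,4,0,0,0,4.5],[0,0,4,0,0,0,4.5],[0,0,4,0,0,0,4.5],[0,0,4,0,0,0,4.5],[0,0,3,0,0,0,4.5],[0,0,1.6,0,0,0,4.5],[0,0,0,0,0,0,4.5],[0,0,0,0,0,0,1.0],[0,0,0,0,0,0,1.0],[0,0,0,0,0,0,1.0],[0,0,0,0,0,0,1.0],[0,0,0,0,0,0,1.0]]}}

```text
clock: 15.4
position: [0.5055, 0.0639, 0.0157]
orientation: [[-0.992, 0.124, 0.001], [0.124, 0.992, 0.001], [-0.001, 0.001, -1.0]]
wrist_force: [-0.6, 1.4, 6.2]
opening: 0.15
grasp_force: 20.0
```

>>> {"method": "carry_out", "body": {"commands": [[0.6,0,0,0,0,0,1.0],[1.2,0,0,0,0,0,1.0],[1.5,0,0,0,0,0,1.0],[1.5,0,0,0,0,0,1.0],[1.5,0,0,0,0,0,1.0],[1.5,0,0,0,0,0,1.0],[1.2,0,0,0,0,0,1.0],[0.5,0,0,0,0,0,1.0]]}}

```text
clock: 16.2
position: [0.4108, 0.0756, 0.0156]
orientation: [[-0.992, 0.123, 0.002], [0.123, 0.992, 0.001], [-0.002, 0.001, -1.0]]
wrist_force: [2.9, 0.5, 3.9]
opening: 0.147
grasp_force: 20.0
```

```bash
python3 - <<'E'
from h import *
im=cv2.imread('pics/top0.png')[:,:,::-1]; H=hsv(im)
w=((H[...,2]>125)&(H[...,1]<60)).astype(np.uint8); w[:,:185]=0; w[:,322:]=0; w[:195]=0; w[290:]=0
ys,xs=np.nonzero(w); q=np.c_[xs,ys]
# line-fit each side
sides={'L':(xs<200)&(ys>210)&(ys<275),'R':(xs>309)&(ys>210)&(ys<275),'F':(ys<208)&(xs>205)&(xs<305),'N':(ys>275)&(xs>205)&(xs<305)}
for k,m in sides.items():
    P=np.array([plane('top',p,0)[:2] for p in q[m]]); vx,vy,x,y=cv2.fitLine(P.astype(np.float32),cv2.DIST_L2,0,.01,.01).ravel(); print(k,x,y,'dir',np.degrees(np.arctan2(vy,vx)))
rel((.49,.40,.1))
E
```

```text
L 0.54674035 0.4664456 dir -2.3135252
R 0.5531397 0.13546433 dir -2.2916346
F 0.6617288 0.300242 dir 87.807526
N 0.44103083 0.29214185 dir 87.711464
shift cm [-3.88 33.17 -8.4 ] turn z 0 rows>= 8 tilt [ 0.0024 -0.0009] pos [0.4108 0.0756 0.0156] yaw 172.91 t 16.2
```

>>> {"method": "carry_out", "body": {"commands": [[0,0,-2,0,0,0,1.0],[0,0,-3,0,0,0,1.0],[0,0,-3,0,0,0,1.0],[-0.52,3.38,0,0,0,0,1.0],[-0.52,3.38,0,0,0,0,1.0],[-0.52,3.38,0,0,0,0,1.0],[-0.52,3.38,0,0,0,0,1.0],[-0.52,3.38,0,0,0,0,1.0],[-0.52,3.38,0,0,0,0,1.0],[-0.52,3.38,0,0,0,0,1.0],[-0.52,3.38,0,0,0,0,1.0],[-0.52,3.38,0,0,0,0,1.0],[-0.52,3.38,0,0,0,0,1.0],[0,0,3,0,0,0,1.0],[0,0,3,0,0,0,1.0],[0,0,1.5,0,0,0,1.0],[0,0,0.3,0,0,0,1.0],[0,0,0.1,0,0,0,1.0],[0,0,0.1,0,0,0,1.0],[0,0,0,0,0,0,1.0]]}}

```text
clock: 18.2
position: [0.5046, 0.4045, 0.0158]
orientation: [[-0.992, 0.124, 0.001], [0.124, 0.992, 0.001], [-0.001, 0.001, -1.0]]
wrist_force: [-0.0, -0.3, -1.8]
opening: 0.153
grasp_force: 20.0
```

>>> {"method": "carry_out", "body": {"commands": [[0,0,0,0,0,0,4.5],[0,0,0,0,0,0,4.5],[0,0,0,0,0,0,4.5],[0,0,-2,0,0,0,4.5],[0,0,-4,0,0,0,4.5],[0,0,-4.5,0,0,0,4.5],[0,0,-4.5,0,0,0,4.5],[0,0,-4,0,0,0,4.5]]}}

```text
clock: 19.0
position: [0.5044, 0.4042, 0.2076]
orientation: [[-0.992, 0.124, 0.001], [0.124, 0.992, 0.001], [-0.001, 0.001, -1.0]]
wrist_force: [0.6, 1.2, -0.3]
opening: 0.49
grasp_force: 0.0
```

```bash
python3 - <<'E'
from h import *
st=bot.get_state(); print(st['joints'])
im=bot.read_camera('top'); cv2.imwrite('pics/t5.png',im[:,:,::-1]); print(plates(im))
rel((.465,-.40,.24),171)
E
```

```text
[-68.1498  31.2024  38.7922  90.5886 -20.8904  65.5664  58.1878]
{'blue': (array([ 0.5901, -0.1885]), array([ 0.4916, -0.1682]), np.float64(-11.6), array([ 0.5397, -0.1787])), 'yellow': (array([ 0.5735, -0.4232]), array([ 0.4739, -0.4038]), np.float64(-11.0), array([ 0.5227, -0.4156]))}
shift cm [ -5.83 -80.44  -3.13] turn z 0.033 rows>= 17 tilt [ 0.0064 -0.0074] pos [0.5072 0.4056 0.2143] yaw 172.87 t 19.05
```

>>> {"method": "carry_out", "body": {"commands": [[-0.3,-4.47,-1.5,0,0,0,4.5],[-0.3,-4.47,-1.5,0,0,0,4.5],[-0.3,-4.47,0,0,0,0,4.5],[-0.3,-4.47,0,0,0,0,4.5],[-0.3,-4.47,0,0,0,0,4.5],[-0.3,-4.47,0,0,0,0,4.5],[-0.3,-4.47,0,0,0,0,4.5],[-0.3,-4.47,0,0,0,0,4.5],[-0.3,-4.47,0,0,0,0,4.5],[-0.3,-4.47,0,0,0,0,4.5],[-0.3,-4.47,0,0,0,0,4.5],[-0.3,-4.47,0,0,0,0,4.5],[-0.3,-4.47,0,0,0,0,4.5],[-0.3,-4.47,0,0,0,0,4.5],[-0.3,-4.47,0,0,0,0,4.5],[-0.3,-4.47,0,0,0,0,4.5],[-0.3,-4.47,0,0,0,0,4.5],[-0.3,-4.47,0,0,0,0,4.5],[0,0,0,0,0,0.035,4.5],[0,0,0,0,0,0,4.5]]}}

```text
clock: 21.05
position: [0.4573, -0.4022, 0.2347]
orientation: [[-0.987, 0.162, -0.001], [0.162, 0.987, -0.0], [0.001, -0.0, -1.0]]
wrist_force: [0.0, -0.1, -0.0]
opening: 0.49
grasp_force: 0.0
```

>>> {"method": "carry_out", "body": {"commands": [[0,0,0,0,0,0,4.5],[0,0,0,0,0,0,4.5],[0,0,0,0,0,0,4.5]]}}

```text
clock: 21.35
position: [0.4592, -0.3993, 0.2351]
orientation: [[-0.988, 0.156, 0.0], [0.156, 0.988, 0.001], [-0.0, 0.001, -1.0]]
wrist_force: [0.9, -0.2, 0.3]
opening: 0.49
grasp_force: 0.0
```

```bash
cat >> h.py <<'E'
def graspaim(near,im,st,z=.0135):
    """refined plate pose from wrist: dot from ring, yaw from hull; prints move to grip"""
    H=hsv(im); h,s,v=[H[...,i].astype(int) for i in range(3)]
    a=wplate(near,im,st)
    d=[b for b in blobs((v>140)&(s<70),8) if b[1]<160 and np.hypot(*(b[0]-near))<60]
    for b in d:
        D=plane('wrist',b[0],.008,st)[:2]; r=np.radians(a); g=D-.1*np.array([np.cos(r),np.sin(r)])
        print('cand dot',b[0],b[1],(D*1000).round(1),'grip',(g*1000).round(1)); rel((*g,z),180+a,st)
E
python3 - <<'E'
from h import *
st,im=grab('wrist'); cv2.imwrite('pics/w6.png',im[:,:,::-1]); print(st['joints'])
graspaim(proj('wrist',(.5235,-.4155,.008),st),im,st)
E
```

```text
[  3.7391  28.3733  48.9     94.5698 -22.8383  67.5885 139.1564]
px [315.8 262.8] C [ 521.3 -417.6] size [ 63.8 140. ] yaw -7.9
  white [316.5 306.5] 52 -> [ 571.9 -424.5] top [ 553.8 -421. ]
cand dot [316.5 306.5] 52 [ 571.9 -424.5] grip [ 472.9 -410.7]
shift cm [-1.52 -0.93 22.16] turn z -0.018 rows>= 5 tilt [ 0.0004 -0.0007] pos [ 0.4592 -0.3993  0.2351] yaw 171.05 t 21.35
```

>>> {"method": "carry_out", "body": {"commands": [[-1.52,-0.93,2.2,0,0,-0.018,4.5],[0,0,4,0,0,0,4.5],[0,0,4,0,0,0,4.5],[0,0,4,0,0,0,4.5],[0,0,4,0,0,0,4.5],[0,0,2.5,0,0,0,4.5],[0,0,1.4,0,0,0,4.5],[0,0,0,0,0,0,4.5],[0,0,0,0,0,0,4.5],[0,0,0,0,0,0,1.0],[0,0,0,0,0,0,1.0],[0,0,0,0,0,0,1.0],[0,0,0,0,0,0,1.0],[0,0,0,0,0,0,1.0]]}}

```text
clock: 22.8
position: [0.4722, -0.4121, 0.0144]
orientation: [[-0.99, 0.14, 0.001], [0.14, 0.99, 0.0], [-0.001, 0.0, -1.0]]
wrist_force: [0.2, 1.1, 4.1]
opening: 0.151
grasp_force: 19.9
```

```bash
python3 -c "
from h import *
rel((.4175,.0758,.0935),172.9)"
```

```text
shift cm [12.25 47.55 -7.9 ] turn z -0.017 rows>= 11 tilt [ 0.0006 -0.0003] pos [ 0.4722 -0.4121  0.0144] yaw 171.94 t 22.8
```

>>> {"method": "carry_out", "body": {"commands": [[0,0,-2,0,0,0,1.0],[0,0,-3,0,0,0,1.0],[0,0,-3,0,0,0,1.0],[1.02,3.96,0,0,0,0,1.0],[1.02,3.96,0,0,0,0,1.0],[1.02,3.96,0,0,0,0,1.0],[1.02,3.96,0,0,0,0,1.0],[1.02,3.96,0,0,0,0,1.0],[1.02,3.96,0,0,0,0,1.0],[1.02,3.96,0,0,0,0,1.0],[1.02,3.96,0,0,0,0,1.0],[1.02,3.96,0,0,0,0,1.0],[1.02,3.96,0,0,0,0,1.0],[1.02,3.96,0,0,0,0,1.0],[1.02,3.96,0,0,0,0,1.0],[0,0,3,0,0,-0.017,1.0],[0,0,3,0,0,0,1.0],[0,0,1.4,0,0,0,1.0],[0,0,0.3,0,0,0,1.0],[0,0,0.2,0,0,0,1.0]]}}

```text
clock: 24.8
position: [0.4175, 0.075, 0.0151]
orientation: [[-0.992, 0.124, -0.0], [0.124, 0.992, -0.0], [0.0, -0.0, -1.0]]
wrist_force: [-0.6, -0.6, -0.2]
opening: 0.15
grasp_force: 20.0
```

>>> {"method": "carry_out", "body": {"commands": [[0,0,0.1,0,0,0,1.0],[0,0,0,0,0,0,1.0],[0,0,0,0,0,0,4.5],[0,0,0,0,0,0,4.5],[0,0,0,0,0,0,4.5],[0,0,-2,0,0,0,6],[0,0,-4,0,0,0,8],[0,0,-4.5,0,0,0,8],[0,0,-4.5,0,0,0,8],[-2,0,-4,0,0,0,8],[-2.5,0,-4,0,0,0,8],[-2.5,0,-4,0,0,0,8],[0,0,0,0,0,0,8],[0,0,0,0,0,0,8],[0,0,0,0,0,0,8],[0,0,0,0,0,0,8]]}}

```text
clock: 26.4
position: [0.4856, 0.0668, 0.2829]
orientation: [[-0.992, 0.123, -0.002], [0.123, 0.992, -0.0], [0.002, -0.001, -1.0]]
wrist_force: [-0.2, -0.1, -0.2]
opening: 0.871
grasp_force: 0.0
```

```bash
cat >> h.py <<'E'
def tip(im,st,P=(.604,.0513,.02)):
    """refine pin tip on bare ledge near its projection: darkest column, first dark row"""
    u,v=proj('wrist',P,st); u0,v0=int(u)-12,int(v)-8
    g=im[v0:v0+26,u0:u0+25].astype(int).sum(2)/3; m=g<115
    rows=[i for i in range(26) if 1<=m[i].sum()<14]; cols=[np.nonzero(m[i])[0].mean()+u0 for i in rows]
    print('tip exp',(round(u,1),round(v,1)),'seen row',v0+rows[0] if rows else None,'cols',np.round(cols[:6],1))
E
python3 - <<'E'
from h import *
st,im=grab('wrist'); cv2.imwrite('pics/w7.png',im[:,:,::-1]); print(st['position'])
wplate(proj('wrist',(.467,.07,.008),st),im,st); tip(im,st)
E
```

```text
[0.4856 0.0668 0.2829]
px [322.9 185.6] C [467.3  68.8] size [ 63.6 139.2] yaw -6.93
  white [323. 227.] 57 -> [517.7  62.8] top [508.5  63.9]
tip exp (np.float64(322.4), np.float64(297.3)) seen row 298 cols [322.  322.  322.  322.  321.5 321.5]
```

>>> {"method": "carry_out", "body": {"commands": [[2.5,0,4,0,0,0,4.5],[2.5,0,4,0,0,0,4.5],[2,0,4,0,0,0,4.5],[0,0,4.5,0,0,0,4.5],[0,0,4.5,0,0,0,4.5],[0,0,3,0,0,0,4.5],[0,0,2,0,0,0,4.5],[0,0,1,0,0,0,4.5],[0,0,0,0,0,0,4.5],[0,0,0,0,0,0,4.5],[0,0,0,0,0,0,1.0],[0,0,0,0,0,0,1.0],[0,0,0,0,0,0,1.0],[0,0,0,0,0,0,1.0],[0,0,0,0,0,0,1.0]]}}

```text
clock: 27.95
position: [0.4176, 0.0756, 0.0142]
orientation: [[-0.992, 0.123, 0.0], [0.123, 0.992, 0.0], [-0.0, 0.0, -1.0]]
wrist_force: [-0.2, 0.2, 5.4]
opening: 0.148
grasp_force: 20.0
```

>>> {"method": "carry_out", "body": {"commands": [[0,0,0.03,0,0,0,1.0],[-0.6,0,0,0,0,0,1.0],[-1.2,-0.02,0,0,0,0,1.0],[-1.2,-0.02,0,0,0,0,1.0],[-1.2,-0.02,0,0,0,0,1.0],[-1.2,-0.02,0,0,0,0,1.0],[-1.2,-0.02,0,0,0,0,1.0],[-1.2,0,0,0,0,0,1.0],[-0.7,0,0,0,0,0,1.0],[-0.3,0,0,0,0,0,1.0],[0,0,0,0,0,0,1.0],[0,0,0,0,0,0,1.0],[0,0,0,0,0,0,4.0],[0,0,0,0,0,0,4.5],[0,0,0,0,0,0,4.5]]}}

```text
clock: 29.45
position: [0.5045, 0.0636, 0.0138]
orientation: [[-0.992, 0.123, 0.0], [0.123, 0.992, 0.0], [0.0, 0.0, -1.0]]
wrist_force: [-0.3, 0.2, 0.1]
opening: 0.366
grasp_force: 0.0
```

>>> {"method": "carry_out", "body": {"commands": [[0,0,-2,0,0,0,6],[0,0,-4,0,0,0,8],[0.5,0,-4.5,0,0,0,8],[0.5,0,-4.5,0,0,0,8],[0.5,0,-4.5,0,0,0,8],[0.5,0,-4.5,0,0,0,8],[0,0,-3,0,0,0,8],[0,0,0,0,0,0,8],[0,0,0,0,0,0,8],[0,0,0,0,0,0,8]]}}

```text
clock: 30.45
position: [0.484, 0.0661, 0.2826]
orientation: [[-0.992, 0.123, -0.002], [0.123, 0.992, -0.0], [0.002, -0.0, -1.0]]
wrist_force: [-0.3, 0.1, 0.6]
opening: 0.874
grasp_force: 0.0
```

```bash
python3 - <<'E'
from h import *
st,im=grab('wrist'); cv2.imwrite('pics/w8.png',im[:,:,::-1]); print(st['position'])
wplate(proj('wrist',(.553,.057,.008),st),im,st); print(proj('wrist',(.604,.0513,.02),st)); print(plates())
E
```

```text
[0.484  0.0661 0.2826]
px [322.4 254.6] C [553.9  56.8] size [ 63.7 139.9] yaw -7.14
  white [348.  281.5] 8 -> [590.2  84.7] top [574.7  83.9]
  white [322.4 294.9] 44 -> [604.6  50.4] top [587.8  52.5]
[323.0803 298.3642]
{'white': (array([0.6046, 0.3935]), array([0.5045, 0.4062]), np.float64(-7.2), array([0.5544, 0.3989])), 'blue': (array([ 0.5901, -0.1885]), array([ 0.4916, -0.1674]), np.float64(-12.1), array([ 0.5406, -0.1789]))}
```

>>> {"method": "carry_out", "body": {"commands": [[-4,0,0,0,0,0,0.5],[-4,0,0,0,0,0,0],[-4,0,1.5,0,0,0,0],[0,0,2.5,0,0,0,0],[0,0,2.5,0,0,0,0],[0,0,2,0,0,0,0],[0,0,0.6,0,0,0,0],[0,0,0.5,0,0,0,0],[0,0,0.5,0,0,0,0],[0,0,0.4,0,0,0,0],[0,0,0.4,0,0,0,0],[0,0,0.2,0,0,0,0],[0,0,0.1,0,0,0,0],[0,0,0.1,0,0,0,0],[0,0,0,0,0,0,0],[0,0,0,0,0,0,0]]}}

```text
clock: 32.15
position: [0.6047, 0.0511, 0.1731]
orientation: [[-0.992, 0.124, 0.002], [0.124, 0.992, 0.002], [-0.002, 0.002, -1.0]]
wrist_force: [-5.5, 0.6, 22.2]
opening: 0.005
grasp_force: 11.4
```

>>> {"method": "carry_out", "body": {"commands": [[0,0,-2,0,0,0,0],[0,0,-3,0,0,0,0],[3,0,0,0,0,0,2],[4,0,0,0,0,0,4.5],[3,0,0,0,0,0,4.5],[0,0,4,0,0,0,4.5],[0,0,4,0,0,0,4.5],[0,0,4,0,0,0,4.5],[0,0,4,0,0,0,4.5],[0,0,3,0,0,0,4.5],[0,0,1.7,0,0,0,4.5],[0,0,0,0,0,0,4.5],[0,0,0,0,0,0,1.0],[0,0,0,0,0,0,1.0],[0,0,0,0,0,0,1.0],[0,0,0,0,0,0,1.0],[0,0,0,0,0,0,1.0]]}}

```text
clock: 33.85
position: [0.5051, 0.0638, 0.0144]
orientation: [[-0.992, 0.123, 0.001], [0.123, 0.992, 0.001], [-0.001, 0.001, -1.0]]
wrist_force: [-0.9, 1.1, 6.9]
opening: 0.157
grasp_force: 20.0
```

>>> {"method": "carry_out", "body": {"commands": [[0.6,0,0,0,0,0,1.0],[1.2,0,0,0,0,0,1.0],[1.5,0,0,0,0,0,1.0],[1.5,0,0,0,0,0,1.0],[1.5,0,0,0,0,0,1.0],[1.5,0,0,0,0,0,1.0],[1.2,0,0,0,0,0,1.0],[0.5,0,0,0,0,0,1.0]]}}

```text
clock: 34.65
position: [0.4102, 0.0754, 0.0143]
orientation: [[-0.992, 0.124, 0.002], [0.124, 0.992, 0.0], [-0.002, 0.001, -1.0]]
wrist_force: [3.1, 0.4, 5.7]
opening: 0.153
grasp_force: 20.0
```

```bash
python3 - <<'E'
from h import *
rel((.5004,.3072,.0955),172.9)
E
```

```text
shift cm [-6.11 24.13 -8.09] turn z -0.0 rows>= 6 tilt [ 0.0021 -0.0007] pos [0.4102 0.0754 0.0143] yaw 172.9 t 34.65
```

>>> {"method": "carry_out", "body": {"commands": [[0,0,-2,0,0,0,1.0],[0,0,-3,0,0,0,1.0],[0,0,-3,0,0,0,1.0],[-0.87,3.45,0,0,0,0,1.0],[-0.87,3.45,0,0,0,0,1.0],[-0.87,3.45,0,0,0,0,1.0],[-0.87,3.45,0,0,0,0,1.0],[-0.87,3.45,0,0,0,0,1.0],[-0.87,3.45,0,0,0,0,1.0],[-0.87,3.45,0,0,0,0,1.0],[0,0,3,0,0,0,1.0],[0,0,3,0,0,0,1.0],[0,0,1.5,0,0,0,1.0],[0,0,0.3,0,0,0,1.0],[0,0,0.1,0,0,0,1.0],[0,0,0.1,0,0,0,1.0],[0,0,0,0,0,0,1.0]]}}

```text
clock: 36.35
position: [0.501, 0.3075, 0.0145]
orientation: [[-0.992, 0.124, 0.001], [0.124, 0.992, 0.001], [-0.001, 0.001, -1.0]]
wrist_force: [-0.3, 0.5, -2.3]
opening: 0.152
grasp_force: 20.0
```

>>> {"method": "carry_out", "body": {"commands": [[0,0,0,0,0,0,4.5],[0,0,0,0,0,0,4.5],[0,0,0,0,0,0,4.5],[0,0,-2,0,0,0,4.5],[0,0,-4,0,0,0,4.5],[0,0,-4.5,0,0,0,4.5],[0,0,-4.5,0,0,0,4.5],[0,0,-4.5,0,0,0,4.5],[0,0,-3.2,0,0,0,4.5],[0,0,0,0,0,0,4.5]]}}

```text
clock: 37.35
position: [0.5031, 0.3078, 0.2454]
orientation: [[-0.992, 0.124, 0.006], [0.124, 0.992, 0.004], [-0.005, 0.005, -1.0]]
wrist_force: [0.1, -0.1, -0.5]
opening: 0.492
grasp_force: 0.0
```

```bash
python3 - <<'E'
from h import *
print(plates())
rel((.475,-.168,.24),169.5)
E
```

```text
{'blue': (array([ 0.5901, -0.1885]), array([ 0.4916, -0.1679]), np.float64(-11.8), array([ 0.5396, -0.1787]))}
shift cm [ -3.21 -47.54   0.14] turn z 0.059 rows>= 10 tilt [ 0.0028 -0.0032] pos [0.5018 0.3077 0.2429] yaw 172.91 t 37.4
```

>>> {"method": "carry_out", "body": {"commands": [[-0.3,-4.3,0,0,0,0,4.5],[-0.3,-4.3,0,0,0,0,4.5],[-0.3,-4.3,0,0,0,0,4.5],[-0.3,-4.3,0,0,0,0,4.5],[-0.3,-4.3,0,0,0,0,4.5],[-0.3,-4.3,0,0,0,0,4.5],[-0.3,-4.3,0,0,0,0,4.5],[-0.3,-4.3,0,0,0,0,4.5],[-0.3,-4.3,0,0,0,0,4.5],[-0.3,-4.3,0,0,0,0,4.5],[-0.2,-4.3,0,0,0,0,4.5],[0,0,0,0,0,0.059,4.5],[0,0,0,0,0,0,4.5],[0,0,0,0,0,0,4.5],[0,0,0,0,0,0,4.5],[0,0,0,0,0,0,4.5]]}}

```text
clock: 39.0
position: [0.4742, -0.1646, 0.2405]
orientation: [[-0.984, 0.179, -0.0], [0.179, 0.984, 0.0], [0.0, 0.0, -1.0]]
wrist_force: [0.3, 0.4, -0.8]
opening: 0.493
grasp_force: 0.0
```

```bash
python3 - <<'E'
from h import *
st,im=grab('wrist'); cv2.imwrite('pics/w9.png',im[:,:,::-1]); print(st['joints'])
graspaim(proj('wrist',(.5395,-.18,.008),st),im,st); p=plates(); print(p)
E
```

```text
[-34.7301  19.5388  63.4369 108.9979 -19.5543  63.402  116.0722]
px [318.9 263.1] C [ 538.1 -180.9] size [ 64.  140.3] yaw -10.47
  white [318.6 305.9] 52 -> [ 588.4 -190.5] top [ 570.5 -186.8]
cand dot [318.6 305.9] 52 [ 588.4 -190.5] grip [ 490.1 -172.3]
shift cm [-1.71 -0.48 22.69] turn z 0.003 rows>= 5 tilt [-0.0004 -0.0003] pos [ 0.4742 -0.1646  0.2405] yaw 169.7 t 39.0
cand dot [302.5 321. ] 20 [ 604.9 -213.1] grip [ 506.6 -194.9]
shift cm [-3.74 -2.41 22.69] turn z 0.003 rows>= 5 tilt [-0.0004 -0.0003] pos [ 0.4742 -0.1646  0.2405] yaw 169.7 t 39.0
{'white': (array([0.6046, 0.3935]), array([0.5045, 0.406 ]), np.float64(-7.1), array([0.5544, 0.399 ])), 'yellow': (array([0.6023, 0.2964]), array([0.5021, 0.3078]), np.float64(-6.5), array([0.5521, 0.3018]))}
```

>>> {"method": "carry_out", "body": {"commands": [[-1.71,-0.48,2.2,0,0,0,4.5],[0,0,4,0,0,0,4.5],[0,0,4,0,0,0,4.5],[0,0,4,0,0,0,4.5],[0,0,4,0,0,0,4.5],[0,0,3,0,0,0,4.5],[0,0,1.4,0,0,0,4.5],[0,0,0,0,0,0,4.5],[0,0,0,0,0,0,4.5],[0,0,0,0,0,0,1.0],[0,0,0,0,0,0,1.0],[0,0,0,0,0,0,1.0],[0,0,0,0,0,0,1.0],[0,0,0,0,0,0,1.0]]}}

```text
clock: 40.5
position: [0.4902, -0.1736, 0.0151]
orientation: [[-0.983, 0.182, 0.001], [0.182, 0.983, 0.0], [-0.001, 0.0, -1.0]]
wrist_force: [-0.4, 1.3, 6.0]
opening: 0.152
grasp_force: 19.9
```

```bash
python3 -c "
from h import *
print(bot.get_state()['joints']);rel((.4175,.0758,.0935),172.9)"
```

```text
[-16.3994  38.2478  43.2969 119.0561 -42.2943  39.167  134.8225]
shift cm [11.67 23.21 -7.84] turn z -0.059 rows>= 6 tilt [ 0.0005 -0.0004] pos [ 0.4902 -0.1736  0.0151] yaw 169.54 t 40.5
```

>>> {"method": "carry_out", "body": {"commands": [[0,0,-2,0,0,0,1.0],[0,0,-3,0,0,0,1.0],[0,0,-3,0,0,0,1.0],[1.67,3.32,0,0,0,0,1.0],[1.67,3.32,0,0,0,0,1.0],[1.67,3.32,0,0,0,0,1.0],[1.67,3.32,0,0,0,0,1.0],[1.67,3.32,0,0,0,0,1.0],[1.67,3.32,0,0,0,0,1.0],[1.67,3.32,0,0,0,0,1.0],[0,0,3,0,0,-0.059,1.0],[0,0,3,0,0,0,1.0],[0,0,1.4,0,0,0,1.0],[0,0,0.3,0,0,0,1.0],[0,0,0.2,0,0,0,1.0],[0,0,0.1,0,0,0,1.0]]}}

```text
clock: 42.1
position: [0.4177, 0.0758, 0.0152]
orientation: [[-0.992, 0.124, 0.001], [0.124, 0.992, 0.0], [-0.001, 0.0, -1.0]]
wrist_force: [-0.0, -0.1, -0.6]
opening: 0.151
grasp_force: 20.0
```

>>> {"method": "carry_out", "body": {"commands": [[0,0,0,0,0,0,1.0],[0,0,0,0,0,0,1.0],[0,0,0,0,0,0,4.5],[0,0,0,0,0,0,4.5],[0,0,0,0,0,0,4.5],[0,0,-2,0,0,0,6],[0,0,-4,0,0,0,8],[0,0,-4.5,0,0,0,8],[0,0,-4.5,0,0,0,8],[-2,0,-4,0,0,0,8],[-2.5,0,-4,0,0,0,8],[-2.5,0,-4,0,0,0,8],[0,0,0,0,0,0,8],[0,0,0,0,0,0,8],[0,0,0,0,0,0,8],[0,0,0,0,0,0,8]]}}

```text
clock: 43.7
position: [0.4854, 0.0674, 0.2836]
orientation: [[-0.992, 0.124, -0.002], [0.124, 0.992, -0.0], [0.002, -0.0, -1.0]]
wrist_force: [0.4, 0.5, 0.3]
opening: 0.869
grasp_force: 0.0
```

```bash
python3 - <<'E'
from h import *
st,im=grab('wrist'); cv2.imwrite('pics/w10.png',im[:,:,::-1]); print(st['position'],st['joints'])
wplate(proj('wrist',(.467,.07,.008),st),im,st); tip(im,st)
E
```

```text
[0.4854 0.0674 0.2836] [-68.5017  16.533   70.2689 106.6848 -16.7107  68.5844  90.1798]
px [322.9 184.8] C [466.1  69.6] size [ 63.7 139.1] yaw -6.84
  white [323.  225.9] 56 -> [516.3  63.6] top [507.2  64.7]
tip exp (np.float64(321.9), np.float64(297.3)) seen row 298 cols [322.  322.  322.  321.5 321.5 321.5]
```

>>> {"method": "carry_out", "body": {"commands": [[2.5,0,4,0,0,0,4.5],[2.5,0,4,0,0,0,4.5],[2,0,4,0,0,0,4.5],[0,0,4.5,0,0,0,4.5],[0,0,4.5,0,0,0,4.5],[0,0,3,0,0,0,4.5],[0,0,2,0,0,0,4.5],[0,0,1,0,0,0,4.5],[0,0,0,0,0,0,4.5],[0,0,0,0,0,0,4.5],[0,0,0,0,0,0,1.0],[0,0,0,0,0,0,1.0],[0,0,0,0,0,0,1.0],[0,0,0,0,0,0,1.0],[0,0,0,0,0,0,1.0]]}}

```text
clock: 45.25
position: [0.4173, 0.0762, 0.0149]
orientation: [[-0.992, 0.123, 0.0], [0.123, 0.992, 0.0], [-0.0, 0.0, -1.0]]
wrist_force: [-0.1, 0.6, 3.7]
opening: 0.15
grasp_force: 20.0
```

>>> {"method": "carry_out", "body": {"commands": [[0,0,0.03,0,0,0,1.0],[-0.6,0,0,0,0,0,1.0],[-1.2,-0.02,0,0,0,0,1.0],[-1.2,-0.02,0,0,0,0,1.0],[-1.2,-0.02,0,0,0,0,1.0],[-1.2,-0.02,0,0,0,0,1.0],[-1.2,-0.02,0,0,0,0,1.0],[-1.2,-0.04,0,0,0,0,1.0],[-0.8,0,0,0,0,0,1.0],[-0.3,0,0,0,0,0,1.0],[0,0,0,0,0,0,1.0],[0,0,0,0,0,0,1.0],[0,0,0,0,0,0,4.0],[0,0,0,0,0,0,4.5],[0,0,0,0,0,0,4.5]]}}

```text
clock: 46.75
position: [0.5051, 0.0637, 0.0144]
orientation: [[-0.992, 0.123, -0.0], [0.123, 0.992, 0.0], [0.0, 0.0, -1.0]]
wrist_force: [0.4, 0.4, -0.5]
opening: 0.363
grasp_force: 0.0
```

>>> {"method": "carry_out", "body": {"commands": [[0,0,-2,0,0,0,6],[0,0,-4,0,0,0,8],[0.5,0,-4.5,0,0,0,8],[0.5,0,-4.5,0,0,0,8],[0.5,0,-4.5,0,0,0,8],[0.5,0,-4.5,0,0,0,8],[0,0,-3,0,0,0,8],[0,0,0,0,0,0,8],[0,0,0,0,0,0,8],[0,0,0,0,0,0,8]]}}

```text
clock: 47.75
position: [0.4847, 0.0663, 0.2833]
orientation: [[-0.992, 0.123, -0.002], [0.123, 0.992, -0.0], [0.002, -0.0, -1.0]]
wrist_force: [-1.2, -0.4, 0.4]
opening: 0.877
grasp_force: 0.0
```

```bash
python3 - <<'E'
from h import *
st,im=grab('wrist'); cv2.imwrite('pics/w11.png',im[:,:,::-1]); print(st['position'],st['joints'])
wplate(proj('wrist',(.553,.057,.008),st),im,st); print(proj('wrist',(.604,.0513,.02),st)); print(plates())
E
```

```text
[0.4847 0.0663 0.2833] [-67.7307  15.7185  68.7174 106.8092 -15.758   68.2277  89.1584]
px [322.3 253.6] C [552.9  57.1] size [ 63.8 138.5] yaw -7.1
  white [348. 277.] 11 -> [585.1  85.5] top [570.1  84.6]
  white [322.4 293.9] 46 -> [604.3  50.7] top [587.6  52.8]
[322.8591 297.6092]
{'white': (array([0.6046, 0.3935]), array([0.5048, 0.4062]), np.float64(-7.3), array([0.5544, 0.399 ])), 'yellow': (array([0.6023, 0.2967]), array([0.5018, 0.308 ]), np.float64(-6.4), array([0.5519, 0.3019]))}
```

Dot at (604.3,50.7), the same reading as before, so press.

>>> {"method": "carry_out", "body": {"commands": [[-4,0,0,0,0,0,0.5],[-4,0,0,0,0,0,0],[-4,0,1.5,0,0,0,0],[0,0,2.5,0,0,0,0],[0,0,2.5,0,0,0,0],[0,0,2,0,0,0,0],[0,0,0.6,0,0,0,0],[0,0,0.5,0,0,0,0],[0,0,0.5,0,0,0,0],[0,0,0.4,0,0,0,0],[0,0,0.4,0,0,0,0],[0,0,0.2,0,0,0,0],[0,0,0.1,0,0,0,0],[0,0,0.1,0,0,0,0],[0,0,0,0,0,0,0],[0,0,0,0,0,0,0]]}}

```text
clock: 49.45
position: [0.6054, 0.0512, 0.1732]
orientation: [[-0.992, 0.124, 0.002], [0.124, 0.992, 0.001], [-0.002, 0.001, -1.0]]
wrist_force: [-3.3, -0.3, 17.5]
opening: 0.006
grasp_force: 8.4
```

>>> {"method": "carry_out", "body": {"commands": [[0,0,-2,0,0,0,0],[0,0,-3,0,0,0,0],[3,0,0,0,0,0,2],[4,0,0,0,0,0,4.5],[3,0,0,0,0,0,4.5],[0,0,4,0,0,0,4.5],[0,0,4,0,0,0,4.5],[0,0,4,0,0,0,4.5],[0,0,4,0,0,0,4.5],[0,0,3,0,0,0,4.5],[0,0,1.7,0,0,0,4.5],[0,0,0,0,0,0,4.5],[0,0,0,0,0,0,1.0],[0,0,0,0,0,0,1.0],[0,0,0,0,0,0,1.0],[0,0,0,0,0,0,1.0],[0,0,0,0,0,0,1.0]]}}

```text
clock: 51.15
position: [0.5057, 0.0639, 0.015]
orientation: [[-0.992, 0.123, 0.001], [0.123, 0.992, 0.001], [-0.001, 0.001, -1.0]]
wrist_force: [-0.9, 1.5, 6.8]
opening: 0.155
grasp_force: 20.0
```

>>> {"method": "carry_out", "body": {"commands": [[0.6,0,0,0,0,0,1.0],[1.2,0,0,0,0,0,1.0],[1.5,0,0,0,0,0,1.0],[1.5,0,0,0,0,0,1.0],[1.5,0,0,0,0,0,1.0],[1.5,0,0,0,0,0,1.0],[1.2,0,0,0,0,0,1.0],[0.5,0,0,0,0,0,1.0]]}}

```text
clock: 51.95
position: [0.4108, 0.0755, 0.015]
orientation: [[-0.992, 0.124, 0.002], [0.124, 0.992, 0.0], [-0.002, 0.001, -1.0]]
wrist_force: [3.7, -1.0, 6.0]
opening: 0.15
grasp_force: 20.0
```

```bash
python3 - <<'E'
from h import *
rel((.4965,.2092,.0955),172.9); print(bot.get_state()['joints'])
E
```

```text
shift cm [-6.86 14.34 -8.03] turn z -0.0 rows>= 4 tilt [ 0.0021 -0.0007] pos [0.4108 0.0755 0.015 ] yaw 172.9 t 51.95
[-50.3461  32.0348  44.5497 133.0222 -45.9598  31.1746 113.8479]
```

>>> {"method": "carry_out", "body": {"commands": [[0,0,-2,0,0,0,1.0],[0,0,-3,0,0,0,1.0],[0,0,-3,0,0,0,1.0],[-1.37,2.87,0,0,0,0,1.0],[-1.37,2.87,0,0,0,0,1.0],[-1.37,2.87,0,0,0,0,1.0],[-1.37,2.87,0,0,0,0,1.0],[-1.37,2.87,0,0,0,0,1.0],[0,0,3,0,0,0,1.0],[0,0,3,0,0,0,1.0],[0,0,1.5,0,0,0,1.0],[0,0,0.3,0,0,0,1.0],[0,0,0.1,0,0,0,1.0],[0,0,0.1,0,0,0,1.0],[0,0,0,0,0,0,1.0]]}}

```text
clock: 53.45
position: [0.4974, 0.2095, 0.0153]
orientation: [[-0.992, 0.124, 0.001], [0.124, 0.992, 0.001], [-0.001, 0.001, -1.0]]
wrist_force: [-0.4, -0.1, -1.2]
opening: 0.15
grasp_force: 20.0
```

>>> {"method": "carry_out", "body": {"commands": [[0,0,0,0,0,0,4.5],[0,0,0,0,0,0,4.5],[0,0,0,0,0,0,4.5],[0,0,-2,0,0,0,4.5],[0,0,-4,0,0,0,4.5],[0,0,-4.5,0,0,0,4.5],[0,0,-4.5,0,0,0,4.5],[0,0,-4.5,0,0,0,4.5],[0,0,-4.5,0,0,0,4.5],[0,0,0,0,0,0,4.5]]}}

```text
clock: 54.45
position: [0.4998, 0.2093, 0.2598]
orientation: [[-0.992, 0.124, 0.007], [0.124, 0.992, 0.004], [-0.007, 0.005, -1.0]]
wrist_force: [1.1, 0.2, -0.8]
opening: 0.492
grasp_force: 0.0
```

```bash
python3 - <<'E'
from h import *
im=cv2.imread('pics/top0.png')[:,:,::-1]
# wand pose from first top view: white wand blob, head/handle
H=hsv(im); m=np.zeros((480,640),bool); m[285:335,222:308]=1; m&=(H[...,2]>100)&(H[...,1]<60)
b=max(blobs(m,50),key=lambda x:x[1]); n,l,S,c=cv2.connectedComponentsWithStats(m.astype(np.uint8)); k=S[1:,4].argmax()+1
ys,xs=np.nonzero(l==k); r=cv2.minAreaRect(np.c_[xs,ys].astype(np.float32)); print('wand rect',[(plane('top',p,.035)[:2]*1000).round(1) for p in cv2.boxPoints(r)],r)
d=np.zeros((480,640),bool); d[285:335,222:308]=1; d&=(H[...,2]<60)
n,l,S,c=cv2.connectedComponentsWithStats(d.astype(np.uint8)); k=S[1:,4].argmax()+1
ys,xs=np.nonzero(l==k); r=cv2.minAreaRect(np.c_[xs,ys].astype(np.float32)); print('mat',[(plane('top',p,.006)[:2]*1000).round(1) for p in cv2.boxPoints(r)],plane('top',r[0],.006))
st=bot.get_state(); print(st['joints'])
rel((.345,.245,.26),164)
E
```

```text
wand rect [array([346.8, 380.8]), array([350. , 149.6]), array([301.5, 148.9]), array([298.3, 379.5])] ((264.5, 325.0), (18.0, 85.0), 90.0)
mat [array([353. , 376.4]), array([429.2, 358.9]), array([380.5, 154.3]), array([304.7, 172.4])] [0.3668 0.2654 0.006 ]
[-74.8177  24.5848  66.3635 102.725  -24.3835  68.2948  81.6835]
shift cm [15.8   1.63 -0.11] turn z 0.155 rows>= 4 tilt [ 0.0067 -0.0049] pos [0.4998 0.2093 0.2598] yaw 172.87 t 54.45
```

>>> {"method": "carry_out", "body": {"commands": [[3.7,-0.94,0,0,0,0,6],[3.7,-0.94,0,0,0,0,6],[3.7,-0.94,0,0,0,0,6],[3.7,-0.94,0,0,0,0,6],[0,0,0,0,0,0.141,6],[0,0,0,0,0,0.141,6],[0,0,0,0,0,0.141,6],[0,0,0,0,0,0.141,6],[0,0,0,0,0,0.141,6],[0,0,0,0,0,0.141,6],[0,0,0,0,0,0.141,6],[0,0,0,0,0,0.141,6],[0,0,0,0,0,0.141,6],[0,0,0,0,0,0.141,6],[0,0,0,0,0,0.141,6],[0,0,0,0,0,0.141,6],[0,0,0,0,0,0,6],[0,0,0,0,0,0,6],[0,0,0,0,0,0,6]]}}

```text
clock: 56.35
position: [0.3588, 0.192, 0.2559]
orientation: [[0.241, 0.97, -0.007], [0.97, -0.241, -0.003], [-0.004, -0.006, -1.0]]
wrist_force: [-0.1, 0.6, -0.2]
opening: 0.655
grasp_force: 0.0
```

```bash
python3 - <<'E'
from h import *
st,im=grab('wrist'); cv2.imwrite('pics/w12.png',im[:,:,::-1]); print(st['joints'])
rel((.348,.19,.26),76); print(plates()); 
E
```

```text
[-101.2264   -0.5484   68.4284  118.5698    0.4936   62.0376  -47.0069]
shift cm [-0.46 -1.01 -0.4 ] turn z -0.0 rows>= 1 tilt [0.0043 0.0057] pos [0.3589 0.192  0.256 ] yaw 75.99 t 56.4
{'white': (array([0.6046, 0.3932]), array([0.5048, 0.4062]), np.float64(-7.4), array([0.5544, 0.3989])), 'yellow': (array([0.6026, 0.2961]), array([0.5023, 0.3078]), np.float64(-6.6), array([0.5521, 0.3017])), 'blue': (array([0.5705, 0.2025]), array([0.4712, 0.2151]), np.float64(-7.2), array([0.5206, 0.2083]))}
```

View pics/w12.png

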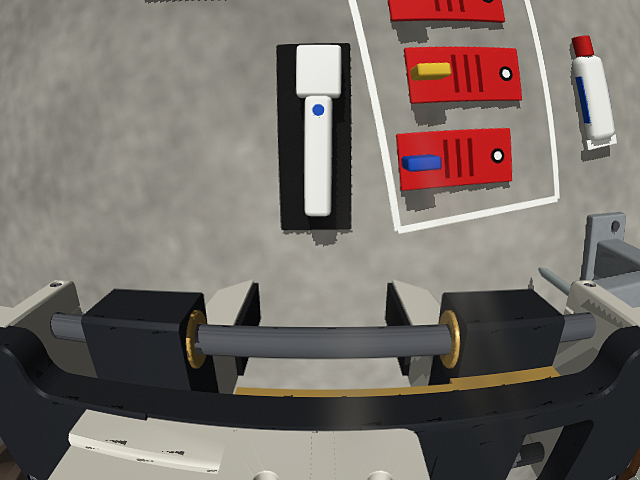

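Wrist view: the wand lies on the mat with head up at (318,70) and tail at (317,215), aligned with the tool. The mat spans cols 278–351, rows 43–230. Blue was knocked about 28 mm toward the robot but is still inside the bay.

```bash
python3 - <<'E'
from h import *
im=cv2.imread('pics/w12.png')[:,:,::-1].copy(); st=bot.get_state(); H=hsv(im); v=H[...,2].astype(int); s=H[...,1]
R=st['orientation']
m=np.zeros((480,640),np.uint8); m[35:240,270:352]=1
w=(m>0)&(v>150)&(s<50)
def ends(r):
    c=np.nonzero(w[r])[0]; return c.min(),c.max()
for r in(50,70,90,105,130,160,190,205,214):
    a,b=ends(r); z=.032 if r<97 else .04
    A,B=plane('wrist',(a-.5,r),z,st),plane('wrist',(b+.5,r),z,st); print(r,a,b,((A+B)/2*1000).round(1)[:2],'width',round(np.linalg.norm(A-B)*1000,1))
c=np.nonzero(w[:,316:321].sum(1)>2)[0]; print('rows',c.min(),c.max())
print('tail',plane('wrist',(317.5,c.max()+.5),.04,st)*1000,'headend',plane('wrist',(319,c.min()-.5),.032,st)*1000)
k=(m>0)&(v<45); n,l,S,cc=cv2.connectedComponentsWithStats(((m>0)&((v<45)|w)).astype(np.uint8)); i=S[1:,4].argmax()+1
ys,xs=np.nonzero(l==i); hull=cv2.convexHull(np.c_[xs,ys].astype(np.int32))[:,0]
W=np.array([plane('wrist',p,.006,st)[:2]*1000 for p in hull],np.float32); r=cv2.minAreaRect(W); print('mat',r, cv2.boxPoints(r))
print([ (q,v[130,q]) for q in range(272,360,4)])
E
```

```text
50 297 340 [392.5 351.9] width 44.5
70 275 339 [376.1 334.3] width 65.8
90 275 351 [376.8 312.5] width 77.9
105 275 330 [363. 299.] width 55.6
130 273 330 [355.8 274.8] width 57.9
160 270 351 [357.  243.3] width 82.6
190 270 329 [338.5 216.2] width 61.4
205 270 329 [334.5 201.1] width 61.9
214 270 327 [331.  192.1] width 60.2
rows 45 215
tail [349.8429 185.714   40.    ] headend [394.4216 357.3143  32.    ]
mat ((358.2818603515625, 261.45654296875), (221.64523315429688, 93.12113189697266), 76.53389739990234) [[287.1941 164.5232]
 [377.7551 142.8381]
 [429.3697 358.3898]
 [338.8086 380.075 ]]
[(272, np.int64(149)), (276, np.int64(165)), (280, np.int64(24)), (284, np.int64(24)), (288, np.int64(26)), (292, np.int64(26)), (296, np.int64(28)), (300, np.int64(23)), (304, np.int64(110)), (308, np.int64(231)), (312, np.int64(234)), (316, np.int64(233)), (320, np.int64(232)), (324, np.int64(232)), (328, np.int64(197)), (332, np.int64(25)), (336, np.int64(30)), (340, np.int64(28)), (344, np.int64(27)), (348, np.int64(28)), (352, np.int64(162)), (356, np.int64(146))]
```

```bash
cat > wm.py <<'E'
from h import *
def wandmat(im,st,box,lift=.006):
    v=hsv(im)[...,2].astype(int); m=np.zeros(v.shape,bool); m[box[0]:box[1],box[2]:box[3]]=1
    def big(k):
        n,l,S,c=cv2.connectedComponentsWithStats(k.astype(np.uint8)); return l==S[1:,4].argmax()+1
    mat=big(m&(v<60)); w=big(m&(v>185)&cv2.dilate(mat.astype(np.uint8),np.ones((5,5)),iterations=3).astype(bool))
    for nm,k,z in(('mat',mat,.006),('wand',w,lift+.032)):
        ys,xs=np.nonzero(k); hull=cv2.convexHull(np.c_[xs,ys].astype(np.int32))[:,0]
        W=np.array([plane('wrist',p,z,st)[:2]*1000 for p in hull],np.float32); r=cv2.minAreaRect(W); b=cv2.boxPoints(r); e=max((b[1]-b[0],b[2]-b[1]),key=np.linalg.norm)
        print(nm,'C',np.round(r[0],1),'size',np.round(r[1],1),'ang',round(np.degrees(np.arctan2(e[1],e[0]))%180,2))
    P=[]
    for r in np.unique(np.nonzero(w)[0]):
        c=np.nonzero(w[r])[0]; A,B=plane('wrist',(c.min()-.5,r),lift+.034,st),plane('wrist',(c.max()+.5,r),lift+.034,st)
        if 24<np.linalg.norm(A-B)*1000<34: P.append((A+B)[:2]/2)
    P=np.array(P,np.float32)*1000
    vx,vy,x,y=cv2.fitLine(P,cv2.DIST_HUBER,0,.01,.01).ravel(); print('handle line',x,y,'ang',np.degrees(np.arctan2(vy,vx))%180,len(P),'tail',P[-1],P[0])
E
python3 - <<'E'
from wm import *
wandmat(cv2.imread('pics/w12.png')[:,:,::-1].copy(),bot.get_state(),(35,240,265,360))
rel((.360,.2366,.05),75.4)
E
```

```text
mat C [365.8 265.1] size [209.2  80.3] ang 76.84
wand C [364.8 246. ] size [120.   24.8] ang 75.58
handle line 356.86325 217.59338 ang 75.77267 52 tail [351.0433 194.6568] [379.403  300.8748]
shift cm [ 4.44 -0.86 20.58] turn z 0.01 rows>= 5 tilt [0.0042 0.0057] pos [0.3589 0.192  0.256 ] yaw 75.95 t 56.45
```

>>> {"method": "carry_out", "body": {"commands": [[4.0,-0.5,2,0,0,0,6],[1.0,-0.24,4,0,0,0.005,6],[0,0,4,0,0,0,6],[0,0,4,0,0,0,6],[0,0,3,0,0,0,6],[0,0,1.5,0,0,0,6],[0,0,0,0,0,0,6],[0,0,0,0,0,0,6]]}}

```text
clock: 57.25
position: [0.3606, 0.2347, 0.0752]
orientation: [[0.249, 0.968, -0.009], [0.969, -0.249, -0.004], [-0.006, -0.008, -1.0]]
wrist_force: [0.6, -0.8, 0.8]
opening: 0.655
grasp_force: 0.0
```

```bash
python3 -c "
from h import *
print(bot.get_state()['joints']);rel((.3638,.2424,.012),75.7)"
```

```text
[-78.6962  26.7541  52.0706 128.4986 -33.708   39.9603 -16.927 ]
shift cm [0.86 0.17 6.31] turn z -0.002 rows>= 2 tilt [0.0057 0.008 ] pos [0.3606 0.2347 0.0752] yaw 75.59 t 57.25
```

>>> {"method": "carry_out", "body": {"commands": [[0.86,0.17,0,-0.008,0.0057,0,6],[0,0,2.5,0,0,0,6],[0,0,2.5,0,0,0,6],[0,0,1.0,0,0,0,6],[0,0,0,0,0,0,6],[0,0,0,0,0,0,6]]}}

```text
clock: 57.85
position: [0.3646, 0.2432, 0.0156]
orientation: [[0.249, 0.968, 0.001], [0.968, -0.249, 0.001], [0.001, 0.0, -1.0]]
wrist_force: [-0.3, -0.5, 0.0]
opening: 0.654
grasp_force: 0.0
```

```bash
python3 -c "
from h import *
print(bot.get_state()['joints']);rel((.3638,.2424,.012),75.7)"
```

```text
[-71.7183  32.5764  42.5599 130.146  -43.2848  32.1374  -9.8697]
shift cm [-0.1  -0.06  0.36] turn z -0.002 rows>= 1 tilt [-0.0013 -0.0004] pos [0.3646 0.2432 0.0156] yaw 75.57 t 57.85
```

>>> {"method": "carry_out", "body": {"commands": [[-0.1,-0.06,0.35,0,0,0,6],[0,0,0,0,0,0,6],[0,0,0,0,0,0,2],[0,0,0,0,0,0,2],[0,0,0,0,0,0,2],[0,0,0,0,0,0,2],[0,0,0,0,0,0,2],[0,0,0,0,0,0,2]], "newtons": 30}}

```text
clock: 58.65
position: [0.3634, 0.242, 0.0113]
orientation: [[0.249, 0.968, 0.0], [0.968, -0.249, 0.0], [0.001, 0.0, -1.0]]
wrist_force: [0.3, -1.2, 1.3]
opening: 0.303
grasp_force: 30.0
```

>>> {"method": "carry_out", "body": {"commands": [[0,0,-1,0,0,0,2],[0,0,-3,0,0,0,2],[0,0,-3,0,0,0,2],[0,0,-3,0,0,0,2],[0,0,0,0,0,0.133,2],[0,0,0,0,0,0.133,2],[0,0,0,0,0,0.133,2],[0,0,0,0,0,0.133,2],[0,0,0,0,0,0.133,2],[0,0,0,0,0,0.133,2],[0,0,0,0,0,0.133,2],[0,0,0,0,0,0.133,2],[0,0,0,0,0,0.133,2],[0,0,0,0,0,0.123,2],[0,0,0,0,0,0,2]]}}

```text
clock: 60.15
position: [0.3628, 0.2418, 0.1116]
orientation: [[1.0, -0.003, -0.001], [-0.003, -1.0, 0.0], [-0.001, -0.0, -1.0]]
wrist_force: [-0.4, 0.5, -2.0]
opening: 0.302
grasp_force: 30.0
```

```bash
python3 -c "
from h import *
print(bot.get_state()['joints']);rel((.5118,.3927,.112),0); print(plates())"
```

```text
[-91.7197  32.9929  73.8305 126.7264 -41.9736  51.4998 -81.7139]
shift cm [ 14.85 -15.14  -0.05] turn z -0.003 rows>= 5 tilt [0.0007 0.0002] pos [0.3628 0.2418 0.1116] yaw -0.19 t 60.15
{'white': (array([0.6046, 0.3935]), array([0.5048, 0.4062]), np.float64(-7.3), array([0.5545, 0.399 ])), 'yellow': (array([0.6026, 0.2961]), array([0.5023, 0.308 ]), np.float64(-6.8), array([0.5522, 0.302 ])), 'blue': (array([0.5705, 0.2025]), array([0.4699, 0.2153]), np.float64(-7.3), array([0.52  , 0.2082]))}
```

>>> {"method": "carry_out", "body": {"commands": [[2.47,-2.53,0,0,0,0,2],[2.47,-2.53,0,0,0,0,2],[2.47,-2.53,0,0,0,0,2],[2.47,-2.53,0,0,0,0,2],[2.47,-2.53,0,0,0,0,2],[2.47,-2.53,0,0,0,0,2],[0,0,1.5,0,0,0,2],[0,0,1.5,0,0,0,2],[0,0,0.8,0,0,0,2],[0,0,0,0,0,0,2],[0,0,0,0,0,0,2]]}}

```text
clock: 61.3
position: [0.5112, 0.3931, 0.0735]
orientation: [[1.0, -0.001, -0.0], [-0.001, -1.0, 0.0], [-0.0, -0.0, -1.0]]
wrist_force: [-0.3, -0.3, -1.6]
opening: 0.306
grasp_force: 30.0
```

```bash
python3 - <<'E'
from h import *
print(bot.get_state()['joints']);rel((.5110,.3938,.0733),0)
st,im=grab('wrist'); cv2.imwrite('pics/w13.png',im[:,:,::-1])
sc=bot.read_camera('scene'); P=proj('scene',(.6042,.3928,.03)).astype(int); print(P)
cv2.imwrite('pics/s13.png',cv2.resize(sc[P[1]-75:P[1]+75,P[0]-100:P[0]+100],None,fx=4,fy=4)[:,:,::-1])
E
```

```text
[-77.6312  49.8933  61.5151  99.3168 -49.3936  62.3651 -89.3806]
shift cm [-0.02 -0.07  0.02] turn z -0.001 rows>= 1 tilt [0.0005 0.0003] pos [0.5112 0.3931 0.0735] yaw -0.07 t 61.3
[372 340]
```

View pics/s13.png

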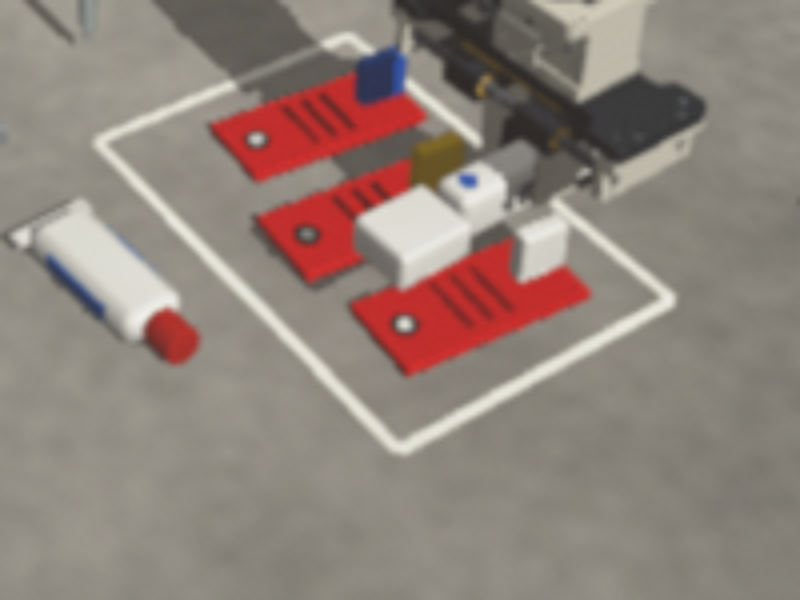

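The scene crop shows the wand level over the white plate, head centre at about crop (412,235). Checking against the projection of the expected head position.

```bash
python3 - <<'E'
from h import *
P0=np.array([372-100,340-75])
for dx,dy,z in((27.5,23,0),(27.5,-23,0),(27.5,23,26),(27.5,-23,26),(-27.5,23,26),(-27.5,-23,26)):
    print(dx,dy,z,((proj('scene',(.6044+dx/1000-.0003,.3922+dy/1000,.0682+z/1000))-P0)*4).round(0))
print('dot',((proj('scene',(.6042,.3928,.008))-P0)*4))
E
```

```text
27.5 23 0 [397. 295.]
27.5 -23 0 [346. 251.]
27.5 23 26 [400. 262.]
27.5 -23 26 [348. 218.]
-27.5 23 26 [471. 224.]
-27.5 -23 26 [419. 181.]
dot [400.3948 327.427 ]
```

>>> {"method": "carry_out", "body": {"commands": [[0,-0.07,0,0,0,0,2],[0,0,0,0,0,0,2],[0,0,0,0,0,0,2],[0,0,0,0,0,0,2]]}}

```text
clock: 61.8
position: [0.5117, 0.3943, 0.0735]
orientation: [[1.0, -0.001, 0.0], [-0.001, -1.0, 0.001], [0.0, -0.001, -1.0]]
wrist_force: [0.6, 0.1, -1.9]
opening: 0.303
grasp_force: 30.0
```

>>> {"method": "carry_out", "body": {"commands": [[0,0,0,0,0,0,2],[0,0,0,0,0,0,2],[0,0,0,0,0,0,2],[0,0,0,0,0,0,2],[0,0,0,0,0,0,2],[0,0,0,0,0,0,2],[0,0,0,0,0,0,2],[0,0,0,0,0,0,2],[0,0,0,0,0,0,2],[0,0,0,0,0,0,2],[0,0,0,0,0,0,2],[0,0,0,0,0,0,2],[0,0,0,0,0,0,2],[0,0,0,0,0,0,2],[0,0,0,0,0,0,2],[0,0,0,0,0,0,2],[0,0,0,0,0,0,2],[0,0,0,0,0,0,2],[0,0,0,0,0,0,2],[0,0,0,0,0,0,2]]}}

```text
clock: 63.8
position: [0.5117, 0.3943, 0.0733]
orientation: [[1.0, -0.001, -0.0], [-0.001, -1.0, 0.0], [-0.0, -0.0, -1.0]]
wrist_force: [-0.5, 0.3, -1.9]
opening: 0.305
grasp_force: 30.0
```

>>> {"method": "carry_out", "body": {"commands": [[0,0,0,0,0,0,2],[0,0,0,0,0,0,2],[0,0,0,0,0,0,2],[0,0,0,0,0,0,2],[0,0,0,0,0,0,2],[0,0,0,0,0,0,2],[0,0,0,0,0,0,2],[0,0,0,0,0,0,2],[0,0,0,0,0,0,2],[0,0,0,0,0,0,2]]}}

```text
clock: 64.8
position: [0.5117, 0.3943, 0.0733]
orientation: [[1.0, -0.001, -0.0], [-0.001, -1.0, 0.001], [-0.0, -0.001, -1.0]]
wrist_force: [0.4, -0.2, -2.3]
opening: 0.301
grasp_force: 30.0
```

```bash
python3 - <<'E'
from h import *
# yellow dot: released TCP (.501,.3075), yaw -7.1 -> (.600,.295); top says (.6026,.2961)
rel((.5083,.2968,.0733),0); print(bot.get_state()['joints'],plates())
E
```

```text
shift cm [-0.33  9.75  0.  ] turn z -0.001 rows>= 3 tilt [0.     0.0005] pos [0.5117 0.3943 0.0733] yaw -0.07 t 64.8
[-77.6287  49.9605  61.4795  99.1796 -49.4233  62.3892 -89.472 ] {'yellow': (array([0.6011, 0.2989]), array([0.5015, 0.3078]), np.float64(-5.1), array([0.552 , 0.3024])), 'blue': (array([0.5702, 0.2025]), array([0.4688, 0.2145]), np.float64(-6.8), array([0.5201, 0.2092]))}
```

>>> {"method": "carry_out", "body": {"commands": [[0,1.25,0,0,0,0,2],[-0.1,2.5,0,0,0,0,2],[-0.1,2.5,0,0,0,0,2],[-0.13,2.5,0,0,0,0,2],[0,1,0,0,0,0,2],[0,0,0,0,0,0,2],[0,0,0,0,0,0,2],[0,0,0,0,0,0,2],[0,0,0,0,0,0,2]]}}

```text
clock: 65.75
position: [0.5082, 0.2979, 0.0731]
orientation: [[1.0, 0.001, -0.0], [0.001, -1.0, 0.0], [-0.0, -0.0, -1.0]]
wrist_force: [-1.3, 0.4, -2.5]
opening: 0.301
grasp_force: 30.0
```

```bash
python3 - <<'E'
from h import *
rel((.5083,.2967,.0733),0); print(bot.get_state()['joints'])
im=cv2.imread('pics/w12.png')[:,:,::-1].copy(); st=dict(position=np.array([.3589,.192,.256]),orientation=np.array([[.241,.97,-.007],[.97,-.241,-.003],[-.004,-.006,-1.]]))
v=hsv(im); d=[b for b in blobs((v[...,2]>140)&(v[...,1]<70),8) if b[1]<200 and 380<b[0][0]<525 and b[0][1]<200]
for b in d: print(b[0],b[1],plane('wrist',b[0],.008,st))
E
```

```text
shift cm [ 0.01  0.12 -0.02] turn z 0.001 rows>= 1 tilt [0.0001 0.0005] pos [0.5082 0.2979 0.0731] yaw 0.04 t 65.75
[-73.6834  45.8128  62.077  107.7756 -48.4969  57.8304 -79.863 ]
[505.6  73.1] 51 [0.6017 0.294  0.008 ]
[497.4 155.2] 54 [0.5699 0.2003 0.008 ]
```

>>> {"method": "carry_out", "body": {"commands": [[0,0.17,0,0,0,0,2],[0,0,0,0,0,0,2],[0,0,0,0,0,0,2],[0,0,0,0,0,0,2],[0,0,0,0,0,0,2],[0,0,0,0,0,0,2],[0,0,0,0,0,0,2],[0,0,0,0,0,0,2],[0,0,0,0,0,0,2],[0,0,0,0,0,0,2],[0,0,0,0,0,0,2],[0,0,0,0,0,0,2],[0,0,0,0,0,0,2],[0,0,0,0,0,0,2],[0,0,0,0,0,0,2],[0,0,0,0,0,0,2],[0,0,0,0,0,0,2],[0,0,0,0,0,0,2],[0,0,0,0,0,0,2],[0,0,0,0,0,0,2]]}}

```text
clock: 67.75
position: [0.5083, 0.2951, 0.0733]
orientation: [[1.0, -0.001, -0.0], [-0.001, -1.0, 0.0], [-0.0, -0.0, -1.0]]
wrist_force: [-0.3, -0.1, -1.6]
opening: 0.304
grasp_force: 30.0
```

>>> {"method": "carry_out", "body": {"commands": [[0,0,0,0,0,0,2],[0,0,0,0,0,0,2],[0,0,0,0,0,0,2],[0,0,0,0,0,0,2],[0,0,0,0,0,0,2],[0,0,0,0,0,0,2],[0,0,0,0,0,0,2],[0,0,0,0,0,0,2],[0,0,0,0,0,0,2],[0,0,0,0,0,0,2],[0,0,0,0,0,0,2],[0,0,0,0,0,0,2]]}}

```text
clock: 68.95
position: [0.5082, 0.2951, 0.0733]
orientation: [[1.0, -0.001, -0.0], [-0.001, -1.0, 0.0], [-0.0, -0.0, -1.0]]
wrist_force: [0.8, -0.4, -1.7]
opening: 0.304
grasp_force: 30.0
```

```bash
python3 - <<'E'
from h import *
rel((.4768,.2022,.0733),0); print(bot.get_state()['joints'],plates())
E
```

```text
shift cm [-3.13  9.29 -0.01] turn z -0.001 rows>= 3 tilt [0.0001 0.0005] pos [0.5082 0.2951 0.0733] yaw -0.07 t 68.95
[-73.5335  45.7096  62.1263 107.9714 -48.4712  57.7486 -79.6734] {'blue': (array([0.5892, 0.1877]), array([0.4655, 0.215 ]), np.float64(-12.4), array([0.5206, 0.2006]))}
```

>>> {"method": "carry_out", "body": {"commands": [[-0.5,1.5,0,0,0,0,2],[-0.9,2.6,0,0,0,0,2],[-0.9,2.6,0,0,0,0,2],[-0.6,1.8,0,0,0,0,2],[-0.23,0.75,0,0,0,0,2],[0,0,0,0,0,0,2],[0,0,0,0,0,0,2],[0,0,0,0,0,0,2],[0,0,0,0,0,0,2]]}}

```text
clock: 69.9
position: [0.4771, 0.2034, 0.0731]
orientation: [[1.0, 0.0, 0.0], [0.0, -1.0, 0.0], [0.0, -0.0, -1.0]]
wrist_force: [0.5, -0.0, -2.3]
opening: 0.305
grasp_force: 30.0
```

```bash
python3 - <<'E'
from h import *
rel((.4768,.2022,.0733),0); print(bot.get_state()['joints'],plates())
sc=bot.read_camera('scene'); P=proj('scene',(.57,.2012,.008)); print(P); v=hsv(sc)
print([b[:2] for b in blobs((v[...,2]>120)&(v[...,1]<70),5) if np.hypot(*(b[0]-P))<12 ])
E
```

```text
shift cm [-0.03  0.12 -0.02] turn z 0.0 rows>= 1 tilt [-0.0002  0.0003] pos [0.4771 0.2034 0.0731] yaw 0.01 t 69.9
[-70.5612  40.5939  63.3664 117.7486 -47.3526  52.2846 -70.4099] {'white': (array([0.6046, 0.3935]), array([0.5045, 0.406 ]), np.float64(-7.1), array([0.5546, 0.3989]))}
[335.0975 300.4202]
[(array([335.6, 299.4]), np.int32(13))]
```

Blue's dot is confirmed in the scene view (335.6,299.4 against 335.1,300.4 expected). Trim and hold.

>>> {"method": "carry_out", "body": {"commands": [[0,0.1,0,0,0,0,2],[0,0,0,0,0,0,2],[0,0,0,0,0,0,2],[0,0,0,0,0,0,2],[0,0,0,0,0,0,2],[0,0,0,0,0,0,2],[0,0,0,0,0,0,2],[0,0,0,0,0,0,2],[0,0,0,0,0,0,2],[0,0,0,0,0,0,2],[0,0,0,0,0,0,2],[0,0,0,0,0,0,2],[0,0,0,0,0,0,2],[0,0,0,0,0,0,2],[0,0,0,0,0,0,2],[0,0,0,0,0,0,2],[0,0,0,0,0,0,2],[0,0,0,0,0,0,2],[0,0,0,0,0,0,2],[0,0,0,0,0,0,2]]}}

```text
clock: 72.0
position: [0.4768, 0.2016, 0.0733]
orientation: [[1.0, -0.001, -0.0], [-0.001, -1.0, 0.0], [-0.0, -0.0, -1.0]]
wrist_force: [-0.1, 0.6, -1.9]
opening: 0.305
grasp_force: 30.0
```

>>> {"method": "carry_out", "body": {"commands": [[0,0,0,0,0,0,2],[0,0,0,0,0,0,2],[0,0,0,0,0,0,2],[0,0,0,0,0,0,2],[0,0,0,0,0,0,2],[0,0,0,0,0,0,2],[0,0,0,0,0,0,2],[0,0,0,0,0,0,2],[0,0,0,0,0,0,2],[0,0,0,0,0,0,2],[0,0,0,0,0,0,2],[0,0,0,0,0,0,2]]}}

```text
clock: 73.2
position: [0.4769, 0.2016, 0.0733]
orientation: [[1.0, -0.001, -0.0], [-0.001, -1.0, 0.0], [-0.0, -0.0, -1.0]]
wrist_force: [-0.9, -0.1, -1.3]
opening: 0.304
grasp_force: 30.0
```

```bash
python3 - <<'E'
from h import *
# mat centre (.3658,.2651) ang 76.8; wand grip TCP is ~30.7 mm behind origin, lateral ~0..1
a=np.radians(76.8); g=np.array([.3658,.2651])-.0307*np.array([np.cos(a),np.sin(a)]); print(g)
rel((*g,.1116),76.8); print(bot.get_state()['joints'],plates())
E
```

```text
[0.3588 0.2352]
shift cm [-11.81  -3.35  -3.83] turn z -1.342 rows>= 3 tilt [0.     0.0005] pos [0.4769 0.2016 0.0733] yaw -0.06 t 73.2
[-70.4448  40.5208  63.3988 117.8617 -47.3304  52.2414 -70.2931] {'white': (array([0.6046, 0.3935]), array([0.5045, 0.406 ]), np.float64(-7.1), array([0.5545, 0.3988]))}
```

>>> {"method": "carry_out", "body": {"commands": [[0,0,-1.8,0,0,0,2],[0,0,-2,0,0,0,2],[0,0,0,0,0,-0.134,2],[0,0,0,0,0,-0.134,2],[0,0,0,0,0,-0.134,2],[0,0,0,0,0,-0.134,2],[0,0,0,0,0,-0.134,2],[0,0,0,0,0,-0.134,2],[0,0,0,0,0,-0.134,2],[0,0,0,0,0,-0.134,2],[0,0,0,0,0,-0.134,2],[0,0,0,0,0,-0.136,2],[0.14,-3.07,0,0,0,0,2],[0.14,-3.07,0,0,0,0,2],[0.14,-3.07,0,0,0,0,2],[0.14,-3.07,0,0,0,0,2],[0,0,0,0,0,0,2],[0,0,0,0,0,0,2],[0,0,0,0,0,0,2]]}}

```text
clock: 75.15
position: [0.3596, 0.235, 0.1116]
orientation: [[0.229, 0.974, 0.001], [0.974, -0.229, 0.001], [0.001, 0.001, -1.0]]
wrist_force: [0.9, -0.8, -2.5]
opening: 0.302
grasp_force: 30.0
```

```bash
python3 - <<'E'
from h import *
rel((.3588,.2352,.0115),76.8); print(bot.get_state()['joints'],plates())
E
```

```text
shift cm [-0.01 -0.09 10.01] turn z -0.0 rows>= 3 tilt [-0.0011 -0.001 ] pos [0.3596 0.235  0.1116] yaw 76.79 t 75.15
[-79.0516  20.228   49.7691 126.9848 -23.2699  41.946  -26.5852] {'white': (array([0.6046, 0.3935]), array([0.505 , 0.4062]), np.float64(-7.3), array([0.5544, 0.399 ])), 'yellow': (array([0.6023, 0.2964]), array([0.5021, 0.3078]), np.float64(-6.5), array([0.5521, 0.3017])), 'blue': (array([0.5702, 0.2025]), array([0.4702, 0.215 ]), np.float64(-7.2), array([0.518 , 0.2085]))}
```

>>> {"method": "carry_out", "body": {"commands": [[0,-0.09,3,0,0,0,2],[0,0,3,0,0,0,2],[0,0,2.5,0,0,0,2],[0,0,1,0,0,0,2],[0,0,0.3,0,0,0,2],[0,0,0.2,0,0,0,2],[0,0,0,0,0,0,2],[0,0,0,0,0,0,2]]}}

```text
clock: 76.0
position: [0.3582, 0.2358, 0.012]
orientation: [[0.228, 0.974, 0.001], [0.974, -0.228, 0.002], [0.002, 0.001, -1.0]]
wrist_force: [0.1, -0.1, -2.3]
opening: 0.303
grasp_force: 30.0
```

>>> {"method": "carry_out", "body": {"commands": [[0,0,0,0,0,0,4],[0,0,0,0,0,0,6],[0,0,0,0,0,0,6],[0,0,0,0,0,0,6],[-0.2,0,-2,0,0,0,6],[0,0,-4,0,0,0,6],[-0.5,0,-4.5,0,0,0,6],[-1.5,0,-4.5,0,0,0,6],[-2,0,-4.5,0,0,0,6],[-0.8,0,-4.5,0,0,0,6],[0,0,0,0,0,0,6],[0,0,0,0,0,0,6],[0,0,0,0,0,0,6]]}}

```text
clock: 77.3
position: [0.3454, 0.1866, 0.2504]
orientation: [[0.227, 0.974, -0.001], [0.974, -0.227, -0.001], [-0.001, -0.001, -1.0]]
wrist_force: [-0.0, -0.0, -0.3]
opening: 0.652
grasp_force: 0.0
```

```bash
python3 - <<'E'
from wm import *
st,im=grab('wrist'); cv2.imwrite('pics/w14.png',im[:,:,::-1]); print(st['joints'])
u,v=proj('wrist',(.3658,.2651,.006),st).astype(int); print(u,v)
wandmat(im,st,(max(v-105,0),v+108,u-55,u+48))
top=bot.read_camera('top'); print(plates(top)); cv2.imwrite('pics/t14.png',top[:,:,::-1])
a=cv2.resize(im[:340,180:640],None,fx=1.6,fy=1.6); cv2.imwrite('pics/w14c.png',a[:,:,::-1])
E
```

```text
[-98.8721  -3.8502  62.5635 120.7206   3.8906  61.1842 -51.3623]
325 129
mat C [365.4 265. ] size [209.2  80.2] ang 76.62
wand C [357.6 240.2] size [120.3  24.5] ang 76.64
handle line 357.84314 243.09341 ang 76.54346 67 tail [344.0601 185.2712] [371.4733 296.4075]
{'white': (array([0.6046, 0.3935]), array([0.505 , 0.4065]), np.float64(-7.4), array([0.5545, 0.3988])), 'yellow': (array([0.6023, 0.2964]), array([0.5018, 0.308 ]), np.float64(-6.6), array([0.5522, 0.3018])), 'blue': (array([0.5702, 0.2025]), array([0.4704, 0.2148]), np.float64(-7.0), array([0.52  , 0.2084]))}
```

View pics/w14c.png

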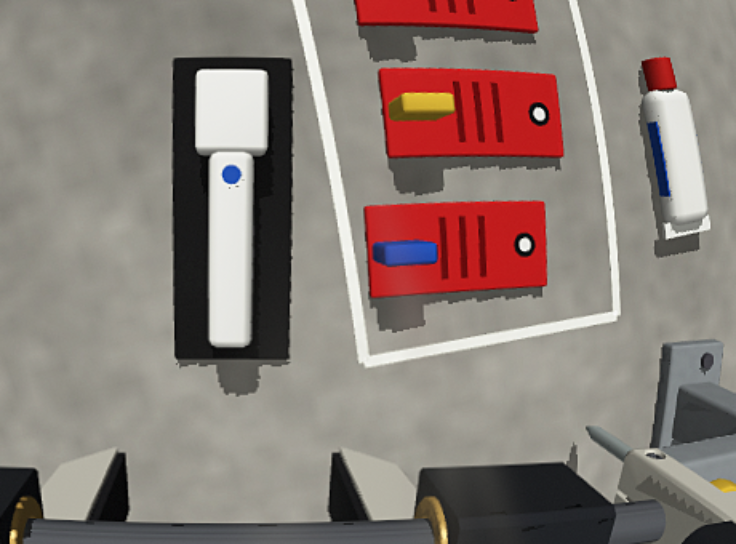

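The picture shows the wand lying flat along the middle of its mat (about 2 mm off the axis). Yellow and blue are fully inside the bay lines, with white at the top edge of the crop. The top view confirms all three poses.

```bash
python3 -c "
from plant import bot
print(bot.finish_job())"
```

```text
the job is handed in; nothing more can be done
None
```

The job is handed in after about 77 s; no verdict came back. White, yellow and blue were each punched in order and laid flat inside the bay, lamped in that order for over two seconds each, and the wand is back about 2 mm off its mat's midline. Blue was knocked about 3 cm inside the bay, so I lamped it where it lay, roughly 9 mm inside the near line.

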